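# Close down the reading desk

## Robot

A 6-joint arm with a two-finger parallel gripper is mounted at the origin on the work surface. World frame = base frame: x ahead of the robot, y to its left, z up, the work surface at z = 0. Lengths are in m, angles in rad, forces in N, time in s.
With the tool pointing down it reaches from about 0.3 to 1 m from the base axis. Payload 5.1 kg.
Tool frame: the origin (TCP) lies at the very end of the fingers, on their centre line; the grasp point (between the pads) lies r.grip_depth behind it (r.grip_depth is the distance from the TCP to the grasp point, in m); z points along the fingers, y is the line along which they close (so a half turn about z gives the same grasp; the last joint's range is limited). The gripper opens to 95 mm and grips with 3 to 60 N. Pads are 20 mm wide; open, the fingers measure 119 mm over their backs; the gripper's body (75 mm by 180 mm) begins 59 mm behind the grasp point.
Start: joints at [-0.083, 0.124, 1.65, -0, 1.367, -0.083], TCP at [0.65, -0, 0.215] pointing down, gripper open.
Joint ranges: [-2.61, 2.61], [-1.02, 2.33], [0.03, 2.71], [-1.35, 4.49], [0.32, 2.68], [-2.91, 2.91]. Speed limits (rad/s): [2.57, 2.57, 3.14, 3.14, 3.14, 3.14].

## Interface

Orientations are given as a 3x3 rotation matrix whose columns are the frame's x, y, z axes.
In Python, from workcell import r gives the robot as it stands.
- The arm moves only by the tool arm_command, never from a script. Its argument "steps" is one flat list of numbers, 6 for each row, row after row: the shift along the tool's x, y, z in mm, then the turn, a rotation vector about the tool's x, y, z in degrees. In form: [tx, ty, tz, wx, wy, wz, tx, ty, tz, wx, wy, wz, ...]. A call has 1 to 20 rows; each row is the pose to reach, as a shift and turn from the pose commanded when the call began, along the tool's axes at that moment; what a row does not reach only later rows make up. A row lasts 1/10 s, in which the tool goes at most 50 mm and 8.59 degrees, less where a joint would pass 70% of its speed; a pose out of reach is approached as far as the arm can. A call with a gripper value outside its range is refused whole. "gripper" is the closure, from 0 (fully open) to 1 (shut), set as the call begins (left out, the last holds). The fingers move at their own pace and stop on an object; "grip_force" is the grip in N (left out, the last holds). Time passes only in rows, so rows that repeat a pose let the fingers close. It gives the time, the measured TCP pose, the force, the opening and the grip force at its end, in the units of the state.
- r.observe(): the state, without advancing time (a new reading comes with each control period).
- r.camera(name): name is "scene" or "side" or "wrist"; returns a dict with "frame" (480x640x3 uint8, blue, green, red), "intrinsics" (3x3 intrinsics, pixels), "camera_from_world" (4x4, takes a point from world to camera coordinates); the wrist camera has in their place "hand_eye" (4x4, takes a point from camera to tool coordinates, whose origin is the TCP and whose axes are the flange's). Camera axes: x right, y up, looking along -z (the intrinsics and any distortion apply to the point x, -y, -z); pixel columns grow to the right and rows downward; lengths in m; the calibration is good to about 2 mm. A picture is of the moment at which its call begins: read the wrist's pose just before it. There is no depth.
- r.close_job(): hands the job in; it is judged then, once.
The state is a dict: "clock": time; "qpos": joint angles; "joint_velocities": joint speeds; "tau": joint torques, N m; "tcp_pos": TCP position; "orientation": TCP orientation; "force": force on the tool from outside, world axes, zero at the start; "ft_torque": the same for the moment, N m; "finger_gap": opening from 0.0 (shut) to 1.0 (fully open); "grip_force": force on a finger pad.
Only numpy, scipy, OpenCV 4.12 (cv2) and the standard library are available. Lean on these libraries where they do the work, as an engineer would, in place of code of your own. Each camera call takes 0.05 s, during which the arm holds its last target. There are 200 camera calls.

## Task

Close the reading desk for the evening: lay every pen that lies on the desk across both rails of the wooden pen rest, one to a notch, and lay the pocket book centred on the sloped reading stand with one short end down against the ledge. Only when all of them are in place, turn the lamp's dimmer knob anticlockwise as far as it goes. Do not disturb the mug or the ink jar.

Things in the scene. Friction and masses are not known exactly. Their poses are not given: they have to be found in the camera images.
- rest: wooden pen rest, fixed: board 110 (x) x 210 (y) x 10 mm with two 8 mm thick rails along y at x = -40, +40 mm. Both rails have four notches, 22 mm wide, 10 mm deep, centred at y = -82.5, -27.5, 27.5, 82.5 mm, floor 50 mm and rail tops 60 mm over the table. A pen in a notch lies along x, its centre 56.5 mm over the table. Origin: centre of the underside, z up
- stand_plate: sloped plate of the dark steel reading stand, fixed: 130 x 130 mm, tilted 30 degrees, with a ledge 8 mm thick, 12 mm high along its lower end. Origin: on the plate's upper face at the foot of the ledge's inner side, mid-width, 35 mm over the table; x up the slope (away from the robot), y across, z out of the plate. The book's centre belongs at x = 50, y = 0, z = 11 mm
- pen0_c (a point): loose pen with a hexagonal barrel, 13 mm across flats, 15 mm across corners, 160 mm long, 25 g, wood or grey, lying on the table (may be absent). Point: its centre, half-way up; x along the barrel towards the tip (a 12 mm metal point beyond the barrel that only shows). Either end may face either way in the notch
- pen1_c (a point): loose pen with a hexagonal barrel, 13 mm across flats, 15 mm across corners, 160 mm long, 25 g, wood or grey, lying on the table (may be absent). Point: its centre, half-way up; x along the barrel towards the tip (a 12 mm metal point beyond the barrel that only shows). Either end may face either way in the notch
- pen2_c (a point): loose pen with a hexagonal barrel, 13 mm across flats, 15 mm across corners, 160 mm long, 25 g, wood or grey, lying on the table (may be absent). Point: its centre, half-way up; x along the barrel towards the tip (a 12 mm metal point beyond the barrel that only shows). Either end may face either way in the notch
- pen3_c (a point): loose pen with a hexagonal barrel, 13 mm across flats, 15 mm across corners, 160 mm long, 25 g, wood or grey, lying on the table (may be absent). Point: its centre, half-way up; x along the barrel towards the tip (a 12 mm metal point beyond the barrel that only shows). Either end may face either way in the notch
- book_c (a point): pocket book with grey cloth covers, a rigid closed block 100 (x) x 65 (y) x 22 (z) mm, 90 to 180 g, lying flat. Point: its centre, half-way up. Either short end and either cover will do
- dimmer (a joint): lamp dimmer knob, rad: 0 = off, the anticlockwise end stop; grows clockwise (seen from above) to 4.2 = full. Turns with light friction (0.04 N m) and stays where left
- dimmer_grip (a point): grip of the dimmer knob: black bar 40 (x) x 12 (y) x 26 mm high on a 42 mm disc (its top 44 mm over the table), vertical axis. Point: on the axis, 66 mm over the table, 4 mm below the bar's top. x lies along the bar and turns with it; the white line on the bar is at its -x end and, at off, points at the scale's white dash, towards the robot
- lamp: desk lamp, fixed: wooden plinth 120 (x) x 360 (y) x 30 mm. The dimmer knob stands on it at y = +120 mm, a brass lantern (radius 60 mm, top 285 mm over the table) at y = -100 mm. Origin: centre of the underside, z up
- mug: bystander: white lidded enamel mug with blue rim, 88 mm across, 113 mm high; origin at its underside
- inkjar: bystander: small glass ink jar with black cap, 48 mm across, 55 mm high; origin at its underside
Not all that is in view belongs to the job. What is shaped like the part that bears pen1_c but yellow is not meant.

How it is judged:
By the outcome, as a careful person would: the job done as asked, in the order asked, and still so for the second after the job is handed in, with the robot touching nothing.
Of pen0, pen1, pen2, pen3 only 2 to 4 are there at a start; the rules pass over those that are not, and their reading is None.
At some moment in a run one of pen0, pen1, pen2, pen3, book may be knocked a few centimetres aside while the robot is not near it.
Once in a run the grip may slacken for a moment while it holds something.
It also fails if it takes over 210 s, if anything falls off the work surface, if the arm or the gripper's body presses on something with over 40 N, if the wrist force passes 120 N, or if a joint passes its speed limit or range.

## Working session

There is one attempt and no reset: what is moved stays moved. The work goes in short steps, Python scripts to look and compute and a tool call to move; the robot and the scene stay as the last step left them, time stands still between calls to the robot, and variables do not carry over. Pictures are saved under pics/ and viewed, at most 14 in all, crops included, and the job is handed in when it is done.

Besides the shell and the picture viewer there is one more tool, called after "Call:" in YAML: its name, and indented under it one key for each argument. arm_command: Moves the arm, as the interface text tells. Its arguments: {"type":"object","properties":{"steps":{"type":"array","items":{"type":"number"}},"gripper":{"type":"number"},"grip_force":{"type":"number"}},"required":["steps"]}

```bash
ls; mkdir -p pics
python3 - <<'E'
from workcell import r
import cv2,numpy as np
o=r.observe(); print(o, r.grip_depth)
for n in ("scene","side","wrist"):
    c=r.camera(n); cv2.imwrite(f"pics/{n}0.png",c["frame"]); print(n,c["intrinsics"],c.get("camera_from_world",c.get("hand_eye")),[k for k in c])
E
```

```text
pics
{'clock': 0.0, 'qpos': array([-8.25690164e-02,  1.24510314e-01,  1.65165927e+00, -1.61966839e-05,
        1.36748759e+00, -8.26209009e-02]), 'joint_velocities': array([ 0.00139019, -0.00133367,  0.00091437, -0.00130123,  0.00108063,
       -0.00046111]), 'tau': array([-6.25927078e-04, -4.17603564e+01, -3.59935069e+01,  7.73367751e-02,
        4.92534391e-02, -1.75303944e-04]), 'tcp_pos': array([6.49364303e-01, 3.90297626e-05, 2.13392383e-01]), 'orientation': array([[-5.50120653e-05,  9.99997879e-01, -2.05879767e-03],
       [ 9.99999987e-01,  5.53301898e-05,  1.54462949e-04],
       [ 1.54576535e-04, -2.05878915e-03, -9.99997869e-01]]), 'force': array([ 1.12814253, -0.00898455, -0.11552654]), 'ft_torque': array([ 0.01555723, -0.08708553, -0.02058833]), 'grip_force': 0.0, 'finger_gap': 1.0017660514622178} 0.0188
scene [[623.88631815   0.         322.67990022]
 [  0.         623.88631815 239.84715818]
 [  0.           0.           1.        ]] [[-0.74167731  0.67070524  0.0083213   0.3417546 ]
 [-0.57217668 -0.63909947  0.51397053  0.27105851]
 [ 0.35004087  0.37643903  0.85776748
[... 230 characters left out ...]
1.        ]] [[ 0.83912048 -0.54384944 -0.01022774 -0.42068191]
 [ 0.37885855  0.57085264  0.72841847 -0.2615724 ]
 [-0.39031145 -0.61510572  0.68505615 -1.11479043]
 [ 0.          0.          0.          1.        ]] ['frame', 'intrinsics', 'camera_from_world']
wrist [[393.09790514   0.         318.31010619]
 [  0.         393.09790514 234.9187873 ]
 [  0.           0.           1.        ]] [[-8.56892575e-05  9.58656233e-01  2.84566721e-01  8.14143742e-02]
 [ 9.99999648e-01  3.19732231e-04 -7.76001032e-04 -4.57068142e-04]
 [-8.34903379e-04  2.84566555e-01 -9.58655923e-01 -1.70779184e-01]
 [ 0.00000000e+00  0.00000000e+00  0.00000000e+00  1.00000000e+00]] ['frame', 'intrinsics', 'hand_eye']
```

View pics/scene0.png

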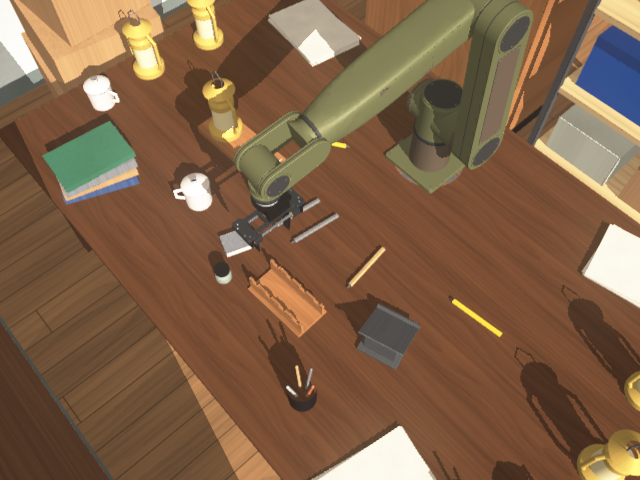

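View pics/side0.png

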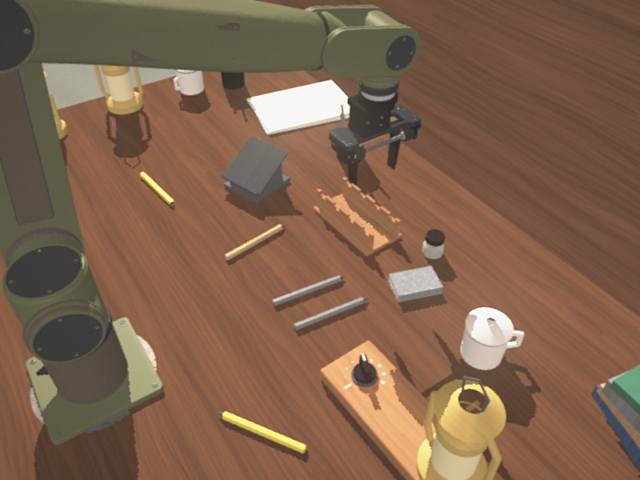

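View pics/wrist0.png

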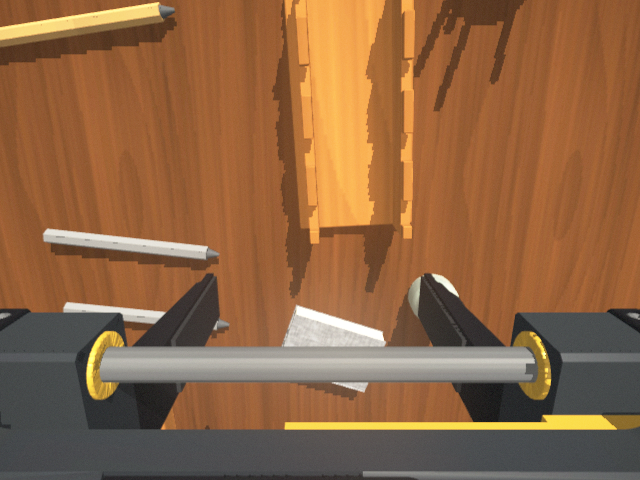

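The scene and side views show three job pens. The wood pen is at side (255,242) and the two grey pens are at side (308,290) and (330,313). The yellow pens are decoys. The book is at side (415,284), the stand at (256,170), the rest at (358,218), the knob at (364,372), the jar at (433,244) and the mug at (485,340). The wrist view has +x to the right and +y up. Next I'll get coarse positions.

```bash
cat > h.py <<'E'
from workcell import r
import cv2,numpy as np
np.set_printoptions(precision=4,suppress=True)
def pose():
    o=r.observe(); T=np.eye(4); T[:3,:3]=o["orientation"]; T[:3,3]=o["tcp_pos"]; return T
def shot(n,save=None):
    T=pose(); c=r.camera(n)
    W=T@c["hand_eye"] if n=="wrist" else np.linalg.inv(c["camera_from_world"])
    if save: cv2.imwrite(f"pics/{save}.png",c["frame"])
    np.savez(f"pics/{save or n}.npz",f=c["frame"],K=c["intrinsics"],W=W)
    return c["frame"],c["intrinsics"],W
def load(s): d=np.load(f"pics/{s}.npz"); return d["f"],d["K"],d["W"]
def ray(K,W,px):
    px=np.atleast_2d(px).astype(float)
    d=np.c_[(px[:,0]-K[0,2])/K[0,0],-(px[:,1]-K[1,2])/K[1,1],-np.ones(len(px))]
    return W[:3,3],d@W[:3,:3].T
def plane(K,W,px,z):
    o,d=ray(K,W,px); return o+d*((z-o[2])/d[:,2])[:,None]
def proj(K,W,p):
    q=(np.atleast_2d(p)-W[:3,3])@W[:3,:3]; return np.c_[K[0,2]-K[0,0]*q[:,0]/q[:,2],K[1,2]+K[1,1]*q[:,1]/q[:,2]]
def rect(mask,K,W,z,lo=200):
    "plane-rectified minAreaRect of each blob: centre, (long,short) mm, angle deg of long axis"
    out=[]
    for c in cv2.findContours(mask,cv2.RETR_EXTERNAL,cv2.CHAIN_APPROX_NONE)[0]:
        if cv2.contourArea(c)<lo: continue
        p=plane(K,W,c[:,0],z)[:,:2]*1000
        b=cv2.boxPoints(cv2.minAreaRect(p.astype(np.float32)))
        e=b[1]-b[0],b[2]-b[1]; i=int(np.linalg.norm(e[1])>np.linalg.norm(e[0]))
        out.append((b.mean(0),np.linalg.norm(e[i]),np.linalg.norm(e[1-i]),np.degrees(np.arctan2(e[i][1],e[i][0]))%180,c[:,0].mean(0)))
    return out
E
python3 - <<'E'
from h import *
import h
c=r.camera("side"); K=c["intrinsics"];W=np.linalg.inv(c["camera_from_world"])
print("side pens",plane(K,W,[(227,258),(283,228),(274,302),(341,280),(296,326),(365,301)],.0065))
print("book top",plane(K,W,[(389,274),(432,267),(442,287),(399,299)],.022))
print("knob",plane(K,W,[(364,356)],.07)," plinth",plane(K,W,[(322,378),(368,343)],.03))
print("rest",plane(K,W,[(314,207),(371,254),(400,234)],.01),"jar",plane(K,W,[(435,236)],.055),"mug",plane(K,W,[(489,325)],.113))
print("stand",plane(K,W,[(224,180),(262,203)],.0),plane(K,W,[(245,141),(287,150)],.1))
E
```

```text
side pens [[ 0.3553  0.1437  0.0065]
 [ 0.5153  0.1611  0.0065]
 [ 0.3789 -0.0311  0.0065]
 [ 0.5344 -0.0574  0.0065]
 [ 0.3842 -0.1119  0.0065]
 [ 0.5422 -0.1356  0.0065]]
book top [[ 0.6238 -0.1124  0.022 ]
 [ 0.7163 -0.1481  0.022 ]
 [ 0.6944 -0.205   0.022 ]
 [ 0.5964 -0.1808  0.022 ]]
knob [[ 0.4268 -0.2829  0.07  ]]  plinth [[ 0.3516 -0.2577  0.03  ]
 [ 0.47   -0.2407  0.03  ]]
rest [[ 0.6187  0.1823  0.01  ]
 [ 0.6365 -0.0313  0.01  ]
 [ 0.735  -0.0151  0.01  ]] jar [[ 0.762  -0.0999  0.055 ]] mug [[ 0.6361 -0.3764  0.113 ]]
stand [[0.4851 0.4212 0.    ]
 [0.5228 0.2797 0.    ]] [[0.5568 0.4167 0.1   ]
 [0.6269 0.3202 0.1   ]]
```

Call:
arm_command:
  steps: [0,-130,-185,0,0,0,0,-130,-185,0,0,0,0,-130,-185,0,0,0,0,-130,-185,0,0,0,0,-130,-185,0,0,0,0,-130,-185,0,0,0,0,-130,-185,0,0,0,0,-130,-185,0,0,0,0,-130,-185,0,0,0,0,-130,-185,0,0,0]

```text
clock: 1.2
tcp_pos: [0.5201, -0.0, 0.3976]
orientation: [[0.0, 1.0, -0.003], [1.0, -0.0, 0.0], [0.0, -0.003, -1.0]]
force: [0.4, -0.6, 0.6]
finger_gap: 0.999
grip_force: 0.0
```

Run:
```python
from h import *
f,K,W=shot("wrist","w1"); print(pose())
hsv=cv2.cvtColor(f,cv2.COLOR_BGR2HSV)
grey=((hsv[...,1]<60)&(hsv[...,2]>90)).astype(np.uint8)*255
for x in rect(grey,K,W,.008,100): print("grey",x)
print("book@22mm",[x for x in rect(grey,K,W,.022,600)])
for p in [(435,150),(515,157),(690,85)]: pass
P=proj(K,W,[[.435,.152,.0065],[.66,-.16,.022],[.463,-.124,.0065]]); print(P, [hsv[int(v),int(u)] for u,v in P if 0<=v<480 and 0<=u<640])
```

```text
[[-0.      1.     -0.0027  0.5201]
 [ 1.      0.      0.0003 -0.    ]
 [ 0.0003 -0.0027 -1.      0.3981]
 [ 0.      0.      0.      1.    ]]
grey (array([ 717.8184, -493.6505], dtype=float32), np.float32(767.19446), np.float32(109.11308), np.float32(0.13148712), array([403.4931, 459.0639]))
grey (array([  58.6532, -294.1157], dtype=float32), np.float32(127.64812), np.float32(15.086994), np.float32(0.09076322), array([ 37.7301, 356.8344]))
grey (array([ 978.4504, -292.6412], dtype=float32), np.float32(131.85515), np.float32(18.779137), np.float32(0.0901747), array([600.2398, 356.9825]))
grey (array([ 518.1407, -347.6863], dtype=float32), np.float32(726.563), np.float32(149.69879), np.float32(0.087325014), array([334.741 , 369.3159]))
grey (array([ 663.3087, -160.0668], dtype=float32), np.float32(109.00033), np.float32(73.439995), np.float32(161.35068), array([411.2646, 278.1883]))
grey (array([ 467.0988, -120.506 ], dtype=float32), np.float32(170.47148), np.float32(14.798602), np.float32(173.56871), array([282.5342, 257.3333]))
grey (array([763.0696, -92.8027], dtype=float32), np.floa
[... 742 characters left out ...]
32(708.4122), np.float32(145.95903), np.float32(0.08732622), array([334.741 , 369.3159])), (array([ 659.7338, -154.0363], dtype=float32), np.float32(106.27726), np.float32(71.60535), np.float32(161.3507), array([411.2646, 278.1883])), (array([ 468.4256, -115.4639], dtype=float32), np.float32(166.21274), np.float32(14.428923), np.float32(173.56873), array([282.5342, 257.3333])), (array([463.4029, -37.2684], dtype=float32), np.float32(167.90054), np.float32(14.053694), np.float32(173.31183), array([277.7695, 205.3416]))]
[[254.851   62.5456]
 [412.0737 285.4805]
 [281.6288 259.3478]] [array([ 18, 146, 154], dtype=uint8), array([ 12,  15, 215], dtype=uint8), array([ 15,  23, 201], dtype=uint8)]
```

View pics/w1.png

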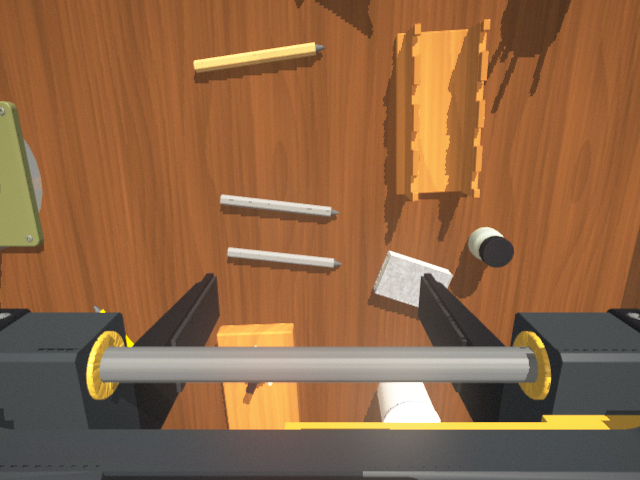

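The wrist view shows the wood pen at (258,57), the grey pens at (278,205) and (283,257), the book at (412,280), the rest from about (400,25) to (480,195), the jar and the plinth. Sizes agree with the spec: pen 172 mm with tip, book about 106x71 including its side face. Next I'll look at the stand and rest from closer above.

Call:
arm_command:
  steps: [220,80,0,0,0,0,220,80,0,0,0,0,220,80,0,0,0,0,220,80,0,0,0,0,220,80,0,0,0,0,220,80,0,0,0,0,220,80,0,0,0,0,220,80,0,0,0,0,220,80,0,0,0,0,220,80,0,0,0,0]

```text
clock: 2.25
tcp_pos: [0.5999, 0.2188, 0.4002]
orientation: [[0.002, 1.0, 0.001], [1.0, -0.002, 0.0], [0.0, 0.001, -1.0]]
force: [0.8, -0.8, -0.3]
finger_gap: 0.999
grip_force: 0.0
```

Run:
```python
from h import *
f,K,W=shot("wrist","w2"); print(pose())
cv2.imwrite("pics/w2c.png",cv2.resize(f[0:290,180:580],None,fx=2,fy=2,interpolation=cv2.INTER_CUBIC))
```

```text
[[ 0.0013  1.      0.0007  0.5999]
 [ 1.     -0.0013  0.0002  0.219 ]
 [ 0.0002  0.0007 -1.      0.4002]
 [ 0.      0.      0.      1.    ]]
```

View pics/w2c.png

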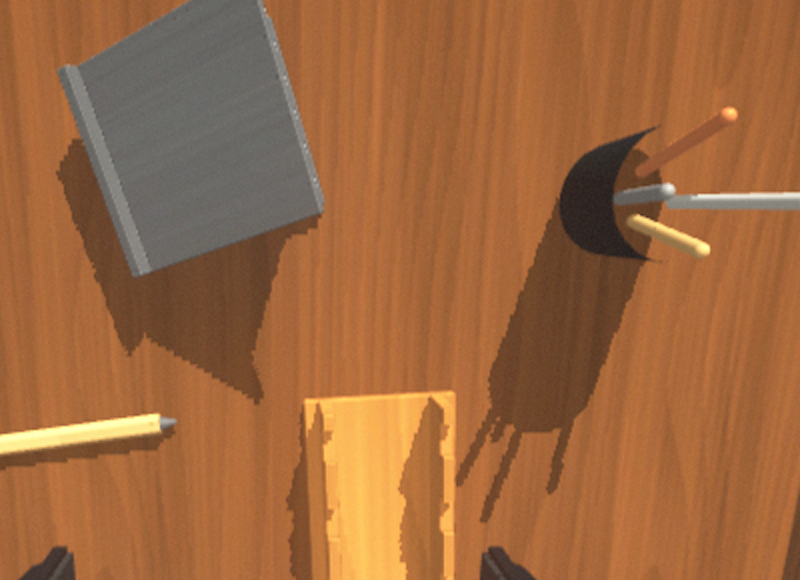

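The crop shows the stand with its ledge strip from (64,70) to (143,272) and its upper right corner at (322,208). The far edge of the rest board runs from (303,400) to (453,391). Next I'll solve both frames and check them with an overlay.

Run:
```python
from h import *
f,K,W=load("w2")
c=lambda *p:[(180+x/2,y/2) for x,y in p]
s=np.sin(np.pi/6);co=np.cos(np.pi/6)
out=plane(K,W,c((61,70),(136,275)),.0414); inn=plane(K,W,c((77,66),(150,271)),.0454); up=plane(K,W,c((323,208)),.1)
print("ledge out",out,"inn",inn,"len",np.linalg.norm(out[1]-out[0]),np.linalg.norm(inn[1]-inn[0]),"up",up)
e=(out[0]-out[1])+(inn[0]-inn[1]); yaw=np.arctan2(e[1],e[0])-np.pi/2; x=np.array([np.cos(yaw),np.sin(yaw)])
m=inn.mean(0)[:2]+x*12*s/1000  # z=12 shifts by -12 sin30 along x
print("stand O",m,"yaw",np.degrees(yaw))
ey=np.array([-x[1],x[0]]); d=up[0,:2]-m; print("up corner in plate (expect 130*cos=112.6,-65):",d@x*1000,d@ey*1000)
b=plane(K,W,c((303,400),(454,391)),.01); print("rest far edge",b,np.linalg.norm(b[1]-b[0]))
for name in ("yaw by edge",):
    yr=np.arctan2(*(b[1]-b[0])[[1,0]]); ex=np.array([np.cos(yr),np.sin(yr)]); ry=np.array([-ex[1],ex[0]])
    C=b.mean(0)[:2]-ry*.105; print("rest C",C,"yaw",np.degrees(yr))
g,K1,W1=load("w1")
img=cv2.resize(g[0:220,360:520],None,fx=4.5,fy=2.7*1,interpolation=cv2.INTER_CUBIC) if 0 else cv2.resize(g[0:215,370:520],None,fx=2.7,fy=2.7,interpolation=cv2.INTER_CUBIC)
def mk(p,col):
    u=(proj(K1,W1,p)[0]-[370,0])*2.7; cv2.circle(img,(int(u[0]),int(u[1])),2,col,-1)
for xx in (-.044,-.036,.036,.044):
    for n in (-82.5,-27.5,27.5,82.5):
        for k in (-11,11): mk(np.r_[C+ex*xx+ry*(n+k)/1000,.06],(255,0,0))
    for k in (-.105,.105): mk(np.r_[C+ex*xx+ry*k,.06],(0,255,0))
cv2.imwrite("pics/ov.png",img)
```

```text
ledge out [[0.4689 0.3979 0.0414]
 [0.5083 0.2763 0.0414]] inn [[0.4797 0.3993 0.0454]
 [0.5182 0.279  0.0454]] len 0.12783784728411093 0.12636691415321252 up [[0.6266 0.3158 0.1   ]]
stand O [0.5047 0.341 ] yaw 17.825414718962268
up corner in plate (expect 130*cos=112.6,-65): 108.39357712403032 -61.34468437353983
rest far edge [[0.6193 0.1866 0.01  ]
 [0.7284 0.193  0.01  ]] 0.10932095413027106
rest C [0.68  0.085] yaw 3.3569771982737686
```

View pics/ov.png

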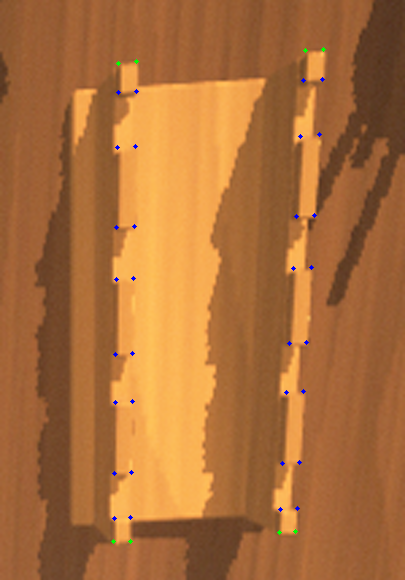

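The overlay fits the rest very well: centre (0.680, 0.085), yaw 3.36°. Now the pen poses and the first pick.

```bash
cat >> h.py <<'E'
from scipy.spatial.transform import Rotation as Ro
def down(yaw,tilt=0):
    "tool x along world yaw (deg), z down; tilt: rotate about tool y (deg)"
    a=np.radians(yaw); x=np.array([np.cos(a),np.sin(a),0]); z=np.array([0,0,-1.])
    return np.c_[x,np.cross(z,x),z]@Ro.from_euler('y',tilt,degrees=True).as_matrix()
def rel(p,R,T=None):
    T=pose() if T is None else T
    return np.round(np.r_[T[:3,:3].T@(np.array(p)-T[:3,3])*1000,Ro.from_matrix(T[:3,:3].T@R).as_rotvec(degrees=True)],1).tolist()
C=np.array([.680,.085]); YR=3.36
def notch(n,off=0):
    a=np.radians(YR); return C+np.array([-np.sin(a),np.cos(a)])*n/1000+np.array([np.cos(a),np.sin(a)])*off
E
python3 - <<'E'
from h import *
g,K,W=load("w1")
hsv=cv2.cvtColor(g,cv2.COLOR_BGR2HSV)
m=((hsv[...,2]>190)&(hsv[...,0]>16)).astype(np.uint8)*255; m[:,350:]=0;m[120:]=0
for x in rect(m,K,W,.0075,60): print(x)
print(plane(K,W,[(194,66),(325,47)],.0065))
for n,p,y in (("g1",(.456,-.0397),-6.7),("g2",(.461,-.1198),-6.5)):
    print(n,[rel([*p,z],down(y)) for z in (.10,.003)])
E
```

```text
(array([434.1122, 160.2417], dtype=float32), np.float32(161.64912), np.float32(11.595163), np.float32(7.936502), array([254.249 ,  55.4864]))
[[0.3542 0.1478 0.0065]
 [0.5275 0.1707 0.0065]]
g1 [[-258.9, -143.8, 300.0, 0.0, -0.0, 96.6], [-258.9, -143.9, 397.0, 0.0, -0.0, 96.6]]
g2 [[-339.0, -138.7, 300.0, 0.0, -0.0, 96.4], [-339.0, -138.8, 397.0, 0.0, -0.0, 96.4]]
```

Call:
arm_command:
  steps: [-258.9,-143.8,300,0,0,96.6,-258.9,-143.8,300,0,0,96.6,-258.9,-143.8,300,0,0,96.6,-258.9,-143.8,300,0,0,96.6,-258.9,-143.8,300,0,0,96.6,-258.9,-143.8,300,0,0,96.6,-258.9,-143.8,300,0,0,96.6,-258.9,-143.8,300,0,0,96.6,-258.9,-143.8,300,0,0,96.6,-258.9,-143.8,300,0,0,96.6,-258.9,-143.8,300,0,0,96.6,-258.9,-143.8,300,0,0,96.6,-258.9,-143.8,300,0,0,96.6,-258.9,-143.8,300,0,0,96.6,-258.9,-143.8,300,0,0,96.6,-258.9,-143.8,300,0,0,96.6]
  gripper: 0.55
  grip_force: 15

```text
clock: 3.9
tcp_pos: [0.4562, -0.0389, 0.0998]
orientation: [[0.993, -0.115, 0.0], [-0.115, -0.993, -0.0], [0.0, 0.0, -1.0]]
force: [1.0, 0.6, -0.3]
finger_gap: 0.447
grip_force: 0.0
```

Run:
```python
from h import *
f,K,W=shot("wrist","w3"); T=pose(); print(T,r.observe()["qpos"])
hsv=cv2.cvtColor(f,cv2.COLOR_BGR2HSV)
grey=((hsv[...,1]<60)&(hsv[...,2]>110)).astype(np.uint8)*255
for x in rect(grey,K,W,.007,300): print(x)
print(rel([.456,-.0397,.003],down(-6.7)))
```

```text
[[ 0.9934 -0.1146  0.0001  0.4562]
 [-0.1146 -0.9934 -0.     -0.0389]
 [ 0.0001  0.     -1.      0.0997]
 [ 0.      0.      0.      1.    ]] [-0.2024 -0.2131  2.176  -0.      1.1786  1.4832]
(array([ 326.9683, -244.2008], dtype=float32), np.float32(65.10221), np.float32(27.725536), np.float32(82.13672), array([601.2271, 367.2077]))
(array([352.6935, -37.5785], dtype=float32), np.float32(132.33789), np.float32(31.366325), np.float32(83.445625), array([334.7219, 365.5561]))
(array([460.4721, -40.8872], dtype=float32), np.float32(174.89017), np.float32(14.877185), np.float32(173.31335), array([321.5621, 220.5641]))
(array([ 470.9973, -121.7551], dtype=float32), np.float32(163.76093), np.float32(14.927718), np.float32(173.60637), array([438.1058, 195.8603]))
[-0.1, 0.8, 96.7, 0.0, -0.0, 0.1]
```

View pics/w3.png

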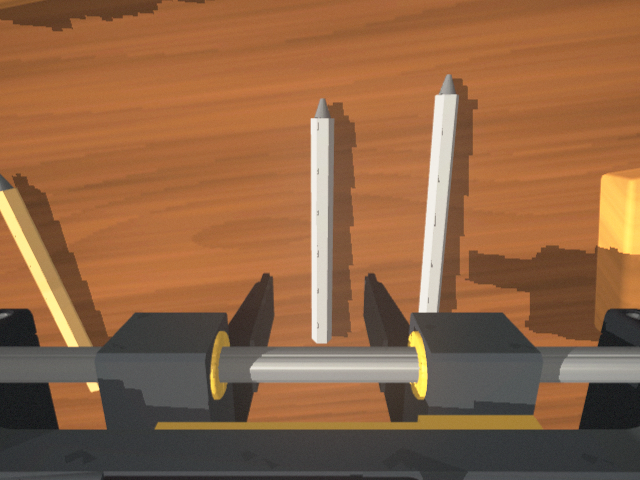

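The wrist view shows the first grey pen at (322,220), centred between the fingers. I'll descend, grip and lift.

Call:
arm_command:
  steps: [0,1,48,0,0,0,0,1,96,0,0,0,0,1,97,0,0,0,0,1,97,0,0,0]

```text
clock: 4.35
tcp_pos: [0.456, -0.0399, 0.0023]
orientation: [[0.993, -0.115, -0.001], [-0.115, -0.993, 0.0], [-0.001, -0.0, -1.0]]
force: [-0.0, 0.6, -0.1]
finger_gap: 0.446
grip_force: 0.0
```

Call:
arm_command:
  steps: [0,0,0,0,0,0,0,0,0,0,0,0,0,0,0,0,0,0,0,0,0,0,0,0,0,0,0,0,0,0,0,0,0,0,0,0,0,0,-50,0,0,0,0,0,-117,0,0,0,0,0,-117,0,0,0,0,0,-117,0,0,0]
  gripper: 1

```text
clock: 5.35
tcp_pos: [0.4587, -0.0405, 0.1236]
orientation: [[0.993, -0.115, 0.008], [-0.115, -0.993, -0.002], [0.008, 0.001, -1.0]]
force: [0.5, 0.5, -0.1]
finger_gap: 0.148
grip_force: 15.0
```

Run:
```python
from h import *
print(pose()[:3,3]); n=notch(-27.5)
for z in (.12,.0545): print(rel([*n,z],down(YR)))
```

```text
[ 0.4587 -0.0405  0.1236]
[210.1, -123.0, 5.2, 0.1, -0.5, -10.0]
[209.6, -123.0, 70.7, 0.1, -0.5, -10.0]
```

Call:
arm_command:
  steps: [212,-123,0,0,0,-10,212,-123,0,0,0,-10,212,-123,0,0,0,-10,212,-123,0,0,0,-10,212,-123,0,0,0,-10,212,-123,0,0,0,-10,212,-123,0,0,0,-10,212,-123,0,0,0,-10,212,-123,0,0,0,-10]

```text
clock: 6.25
tcp_pos: [0.6794, 0.0573, 0.1193]
orientation: [[0.998, 0.059, -0.001], [0.059, -0.998, -0.0], [-0.001, 0.0, -1.0]]
force: [0.2, -0.5, 0.3]
finger_gap: 0.147
grip_force: 15.0
```

Run:
```python
from h import *
f,K,W=shot("wrist","w4"); T=pose();print(T, r.observe()["finger_gap"]); n=notch(-27.5)
print(rel([*n,.0545],down(YR)))
hsv=cv2.cvtColor(f,cv2.COLOR_BGR2HSV)
grey=((hsv[...,1]<60)&(hsv[...,2]>110)).astype(np.uint8)*255
for x in rect(grey,K,W,T[2,3]+.004,300): print(x)
```

```text
[[ 0.9983  0.0586 -0.0002  0.6797]
 [ 0.0586 -0.9983 -0.      0.0573]
 [-0.0002  0.     -1.      0.1198]
 [ 0.      0.      0.      1.    ]] 0.14251700130918507
[1.9, -0.2, 65.3, 0.0, 0.0, -0.0]
(array([624.5145, -49.6655], dtype=float32), np.float32(27.082155), np.float32(10.256131), np.float32(173.0482), array([522.4727, 410.1182]))
(array([649.8906, -64.8748], dtype=float32), np.float32(75.81603), np.float32(17.043324), np.float32(93.37327), array([574.7077, 365.4976]))
(array([637.1029, 161.6487], dtype=float32), np.float32(64.33585), np.float32(17.024612), np.float32(93.37312), array([104.4967, 361.9934]))
(array([631.9527,  52.3597], dtype=float32), np.float32(47.483883), np.float32(21.045721), np.float32(156.0409), array([325.6198, 385.3347]))
(array([700.2062, -69.1525], dtype=float32), np.float32(62.167023), np.float32(49.86622), np.float32(161.2132), array([589.0047, 273.    ]))
(array([712.9693,  60.2973], dtype=float32), np.float32(117.05203), np.float32(14.88651), np.float32(3.201185), array([318.1468, 222.2228]))
(array([763.821 , -28.1789], dtype=float32), np.float32(29.107178), np.float32(23.85035), np.float32(0.4696036), array([544.1509, 119.0388]))
```

View pics/w4.png

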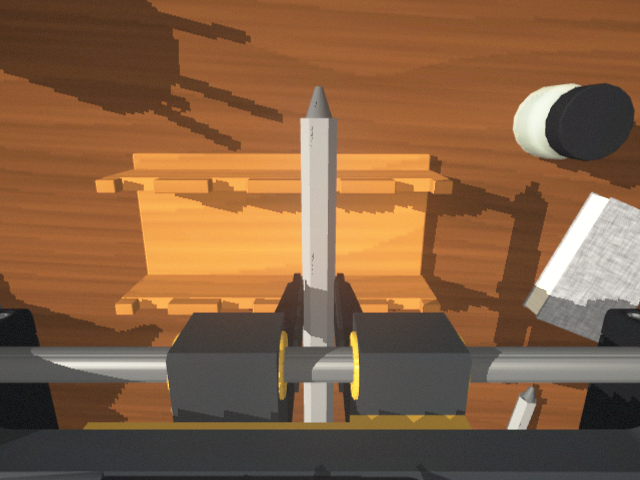

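The pen is held straight over the rest, with its barrel along (318,220). I'll lower, release partly open, and lift.

Call:
arm_command:
  steps: [2,0,25,0,0,0,2,0,45,0,0,0,2,0,60,0,0,0,2,0,65.3,0,0,0,2,0,65.3,0,0,0,2,0,65.3,0,0,0]

```text
clock: 6.9
tcp_pos: [0.6833, 0.0579, 0.0553]
orientation: [[0.998, 0.059, 0.002], [0.059, -0.998, 0.0], [0.002, 0.0, -1.0]]
force: [-0.1, 0.3, 0.6]
finger_gap: 0.148
grip_force: 15.0
```

Call:
arm_command:
  steps: [0,0,0,0,0,0,0,0,0,0,0,0,0,0,0,0,0,0,0,0,0,0,0,0,0,0,0,0,0,0,0,0,-20,0,0,0,0,0,-65,0,0,0,0,0,-65,0,0,0,0,0,-65,0,0,0,0,0,-65,0,0,0]
  gripper: 0.7

```text
clock: 7.9
tcp_pos: [0.6821, 0.058, 0.1183]
orientation: [[0.998, 0.059, -0.002], [0.059, -0.998, -0.0], [-0.002, -0.0, -1.0]]
force: [-0.5, -0.7, -1.4]
finger_gap: 0.303
grip_force: 0.0
```

Run:
```python
from h import *
f,K,W=shot("wrist","w5"); T=pose();print(T)
hsv=cv2.cvtColor(f,cv2.COLOR_BGR2HSV)
grey=((hsv[...,1]<60)&(hsv[...,2]>110)).astype(np.uint8)*255
for x in rect(grey,K,W,.0565,300): print(x[0],x[1:4])
print("target",notch(-27.5))
f,K,W=shot("side","s1")
hsv=cv2.cvtColor(f,cv2.COLOR_BGR2HSV)
grey=((hsv[...,1]<60)&(hsv[...,2]>70)).astype(np.uint8)*255
for x in rect(grey,K,W,.0075,60): print(x)
m=((hsv[...,0]>15)&(hsv[...,2]>130)&(hsv[...,1]>60)).astype(np.uint8)*255
for x in rect(m,K,W,.0075,60): print("w",x)
print(rel([.461,-.1198,.12],down(-6.5)),rel([.461,-.1198,.003],down(-6.5)))
```

```text
[[ 0.9982  0.0594 -0.0028  0.6817]
 [ 0.0594 -0.9982 -0.      0.058 ]
 [-0.0028 -0.0001 -1.      0.1176]
 [ 0.      0.      0.      1.    ]]
[571.8179 -94.973 ] (np.float32(34.798508), np.float32(14.40657), np.float32(174.01593))
[ 610.0112 -128.3294] (np.float32(79.65708), np.float32(24.633974), np.float32(93.42055))
[594.035  213.8283] (np.float32(64.08977), np.float32(22.336082), np.float32(87.46419))
[600.2526  45.4133] (np.float32(75.58861), np.float32(26.933037), np.float32(94.30479))
[ 676.5523 -122.3267] (np.float32(87.30707), np.float32(70.249664), np.float32(161.27272))
[695.0607  59.5603] (np.float32(161.41946), np.float32(14.492471), np.float32(3.3718917))
[766.0317 -64.8024] (np.float32(40.937706), np.float32(33.483994), np.float32(0.6207019))
target [0.6816 0.0575]
(array([ -10.2562, -112.363 ], dtype=float32), np.float32(77.91605), np.float32(15.329263), np.float32(0.28591305), array([107.8947, 421.7263]))
(array([-109.2513,  -18.3344], dtype=float32), np.float32(71.727715), np.float32(12.244885), np.float32(93.983635), array([ 37.5303, 409.5152]))
(array([ 792.85  , -
[... 4382 characters left out ...]
t32(7.6120057), array([253.0915, 241.1895]))
w (array([317.5558, 486.9657], dtype=float32), np.float32(170.773), np.float32(18.982336), np.float32(96.9032), array([156.2603, 187.3973]))
w (array([ 430.1461, 1075.8318], dtype=float32), np.float32(392.58163), np.float32(138.18335), np.float32(79.35131), array([117.9924,  84.5   ]))
w (array([1232.7181,  821.3062], dtype=float32), np.float32(222.39925), np.float32(191.6241), np.float32(157.56047), array([358.9955,  55.8955]))
w (array([ 954.4709, 1359.5947], dtype=float32), np.float32(1058.3889), np.float32(118.008736), np.float32(118.78795), array([236.5592,  22.7755]))
[-230.8, 164.4, -1.9, 0.0, 0.2, 9.9] [-230.5, 164.4, 115.1, 0.0, 0.2, 9.9]
```

The first pen is seated: yaw 3.37° and a y offset of about 1 mm. Next is the second grey pen.

Call:
arm_command:
  steps: [-230.8,164.4,0,0,0,9.9,-230.8,164.4,0,0,0,9.9,-230.8,164.4,0,0,0,9.9,-230.8,164.4,0,0,0,9.9,-230.8,164.4,0,0,0,9.9,-230.8,164.4,0,0,0,9.9,-230.8,164.4,0,0,0,9.9,-230.8,164.4,0,0,0,9.9,-230.8,164.4,0,0,0,9.9,-230.8,164.4,50,0,0,9.9,-230.8,164.4,98,0,0,9.9,-230.8,164.4,115,0,0,9.9,-230.8,164.4,115,0,0,9.9,-230.8,164.4,115,0,0,9.9]
  gripper: 0.55

```text
clock: 9.4
tcp_pos: [0.4627, -0.1189, 0.0037]
orientation: [[0.994, -0.111, -0.001], [-0.111, -0.994, 0.001], [-0.001, -0.0, -1.0]]
force: [0.9, -0.7, -0.6]
finger_gap: 0.453
grip_force: 0.0
```

Call:
arm_command:
  steps: [0,0,0,0,0,0,0,0,0,0,0,0,0,0,0,0,0,0,0,0,0,0,0,0,0,0,0,0,0,0,0,0,0,0,0,0,0,0,-50,0,0,0,0,0,-117,0,0,0,0,0,-117,0,0,0,0,0,-117,0,0,0,0,0,-117,0,0,0]
  gripper: 1

```text
clock: 10.5
tcp_pos: [0.4616, -0.1197, 0.1206]
orientation: [[0.994, -0.113, -0.001], [-0.113, -0.994, 0.0], [-0.001, -0.0, -1.0]]
force: [-0.7, -0.2, -0.3]
finger_gap: 0.153
grip_force: 1.5
```

Run:
```python
from h import *
print(pose()[:3,3]); n=notch(-82.5)
for z in (.12,.0545): print(rel([*n,z],down(YR)))
```

```text
[ 0.4616 -0.1197  0.1206]
[207.9, -146.8, 0.4, -0.0, 0.0, -9.9]
[208.0, -146.8, 65.9, -0.0, 0.0, -9.9]
```

The grip reads 1.5 N, so it may have slackened. I'll hold and check.

Call:
arm_command:
  steps: [0,0,0,0,0,0,0,0,0,0,0,0,0,0,0,0,0,0,0,0,0,0,0,0,0,0,0,0,0,0,0,0,0,0,0,0]
  grip_force: 25

```text
clock: 11.1
tcp_pos: [0.4621, -0.1198, 0.1213]
orientation: [[0.994, -0.113, -0.0], [-0.113, -0.994, 0.0], [-0.0, -0.0, -1.0]]
force: [0.6, -0.6, -0.4]
finger_gap: 0.141
grip_force: 25.0
```

Run:
```python
from h import *
f,K,W=shot("wrist","w6"); T=pose();print(T)
hsv=cv2.cvtColor(f,cv2.COLOR_BGR2HSV)
grey=((hsv[...,1]<60)&(hsv[...,2]>110)).astype(np.uint8)*255
for x in rect(grey,K,W,T[2,3]+.004,300): print(x)
n=notch(-82.5)
for z in (.12,.0545): print(rel([*n,z],down(YR)))
```

```text
[[ 0.9936 -0.1132 -0.      0.4622]
 [-0.1132 -0.9936 -0.     -0.1198]
 [-0.      0.     -1.      0.1213]
 [ 0.      0.      0.      1.    ]]
(array([ 411.9556, -235.7187], dtype=float32), np.float32(75.34713), np.float32(16.49272), np.float32(83.526764), array([576.4627, 364.3326]))
(array([ 413.1146, -118.1205], dtype=float32), np.float32(42.056816), np.float32(23.661173), np.float32(172.90129), array([325.955 , 385.9685]))
(array([ 494.7137, -122.68  ], dtype=float32), np.float32(115.846054), np.float32(14.740548), np.float32(173.4867), array([318.1214, 221.5821]))
(array([ 580.7385, -144.1515], dtype=float32), np.float32(22.581625), np.float32(4.3626556), np.float32(83.48419), array([351.4242,   3.5152]))
[207.4, -146.9, 1.3, 0.0, 0.0, -9.9]
[207.4, -146.9, 66.8, 0.0, 0.0, -9.9]
```

View pics/w6.png

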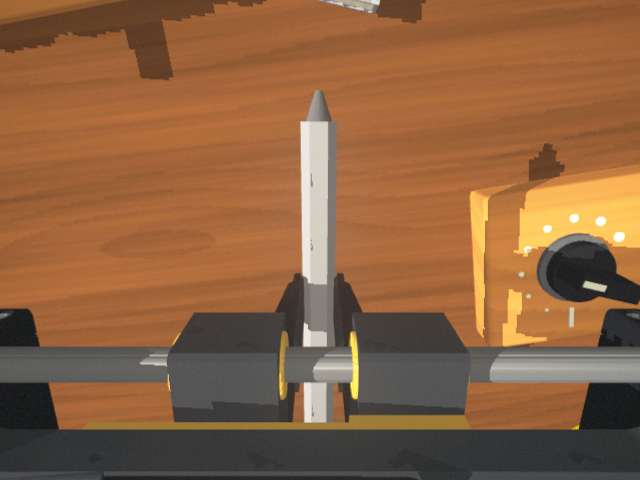

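The pen is still held straight, with its tip at (319,92). I'll carry it to notch -82.5. The knob is also visible at (585,270).

Call:
arm_command:
  steps: [208,-147,0,0,0,-9.9,208,-147,0,0,0,-9.9,208,-147,0,0,0,-9.9,208,-147,0,0,0,-9.9,208,-147,0,0,0,-9.9,208,-147,0,0,0,-9.9,208,-147,0,0,0,-9.9,208,-147,0,0,0,-9.9,208,-147,0,0,0,-9.9,208,-147,25,0,0,-9.9,208,-147,45,0,0,-9.9,208,-147,60,0,0,-9.9,208,-147,65.5,0,0,-9.9,208,-147,65.5,0,0,-9.9,208,-147,65.5,0,0,-9.9]

```text
clock: 12.65
tcp_pos: [0.6859, 0.0024, 0.0568]
orientation: [[0.998, 0.059, 0.002], [0.059, -0.998, -0.0], [0.002, 0.0, -1.0]]
force: [0.4, -0.6, 0.1]
finger_gap: 0.145
grip_force: 25.0
```

Call:
arm_command:
  steps: [0,0,0,0,0,0,0,0,0,0,0,0,0,0,0,0,0,0,0,0,0,0,0,0,0,0,0,0,0,0,0,0,-20,0,0,0,0,0,-65,0,0,0,0,0,-65,0,0,0,0,0,-65,0,0,0,0,0,-65,0,0,0]
  gripper: 0.7
  grip_force: 15

```text
clock: 13.65
tcp_pos: [0.6848, 0.0028, 0.1198]
orientation: [[0.998, 0.059, -0.002], [0.059, -0.998, 0.0], [-0.002, -0.0, -1.0]]
force: [-0.3, -0.4, 0.3]
finger_gap: 0.302
grip_force: 0.0
```

```bash
cat > chk.py <<'E'
from h import *
f,K,W=shot("wrist","wc"); T=pose();print(T[:3,3])
hsv=cv2.cvtColor(f,cv2.COLOR_BGR2HSV)
grey=((hsv[...,1]<60)&(hsv[...,2]>110)).astype(np.uint8)*255
for x in rect(grey,K,W,.0565,300):
    if x[2]<20: print("pen@rest",x[0],x[1:4])
f,K,W=shot("side","sc")
hsv=cv2.cvtColor(f,cv2.COLOR_BGR2HSV)
grey=((hsv[...,1]<60)&(hsv[...,2]>70)).astype(np.uint8)*255
for x in rect(grey,K,W,.0075,60):
    if 250<x[0][0]<900 and -300<x[0][1]<300: print("side grey",x)
m=((hsv[...,0]>15)&(hsv[...,2]>130)&(hsv[...,1]>60)).astype(np.uint8)*255
for x in rect(m,K,W,.0075,60):
    if 150<x[1]<180 and x[2]<25: print("side w",x)
E
python3 chk.py
python3 - <<'E'
from h import *
print(notch(-82.5))
c,a=np.array([.434,.159]),7.8
for z in (.12,.003): print(rel([*c,z],down(a)))
E
```

```text
[0.6844 0.0028 0.1191]
pen@rest [696.549    3.8845] (np.float32(160.878), np.float32(14.907244), np.float32(3.354162))
pen@rest [707.43    60.4439] (np.float32(136.68196), np.float32(14.6173725), np.float32(3.3449497))
side grey (array([ 438.4205, -278.6464], dtype=float32), np.float32(66.39124), np.float32(48.00044), np.float32(28.97208), array([363.8322, 373.7248]))
side grey (array([ 664.009 , -155.3693], dtype=float32), np.float32(112.29272), np.float32(85.504585), np.float32(161.94391), array([414.6   , 283.3357]))
side grey (array([766.8253, -96.4318], dtype=float32), np.float32(59.57455), np.float32(46.38261), np.float32(47.907665), array([432.3387, 249.5   ]))
side grey (array([723.668 ,  45.9857], dtype=float32), np.float32(182.01277), np.float32(18.81611), np.float32(3.6106253), array([379.4454, 222.8655]))
side grey (array([708.1967, 103.9474], dtype=float32), np.float32(153.17555), np.float32(21.159012), np.float32(2.8464644), array([360.6869, 212.1212]))
side w (array([ 212.5082, -278.3766], dtype=float32), np.float32(166.37334), np.float32(17.486027), np.float32(122.77696), array([263.9775, 431.6404]))
side w (array([414.4409, 177.5758], dtype=float32), np.float32(161.70227), np.float32(18.912292), np.float32(7.476694), array([242.7975, 239.2848]))
side w (array([317.6682, 486.0371], dtype=float32), np.float32(172.6438), np.float32(18.982336), np.float32(96.9032), array([156.2603, 187.411 ]))
[0.6848 0.0026]
[-240.6, -170.8, -0.3, -0.0, 0.2, -4.4]
[-240.3, -170.7, 116.7, -0.0, 0.2, -4.4]
```

Both grey pens are seated. The wood pen has been knocked to about (0.415, 0.179), so I'll aim there and move to hover.

Call:
arm_command:
  steps: [-258,-191,0,0,0,-4.4,-258,-191,0,0,0,-4.4,-258,-191,0,0,0,-4.4,-258,-191,0,0,0,-4.4,-258,-191,0,0,0,-4.4,-258,-191,0,0,0,-4.4,-258,-191,0,0,0,-4.4,-258,-191,0,0,0,-4.4,-258,-191,0,0,0,-4.4,-258,-191,0,0,0,-4.4,-258,-191,0,0,0,-4.4]
  gripper: 0.55

```text
clock: 14.85
tcp_pos: [0.4174, 0.1775, 0.1207]
orientation: [[0.991, 0.134, -0.0], [0.134, -0.991, -0.0], [-0.0, 0.0, -1.0]]
force: [-0.6, -0.4, -1.0]
finger_gap: 0.448
grip_force: 0.0
```

Run:
```python
from h import *
f,K,W=shot("wrist","w7"); T=pose();print(T)
hsv=cv2.cvtColor(f,cv2.COLOR_BGR2HSV)
m=((hsv[...,2]>170)&(hsv[...,0]>15)&(hsv[...,1]>60)).astype(np.uint8)*255
for x in rect(m,K,W,.0075,200): print(x)
print(rel([.415,.179,.003],down(7.7)))
```

```text
[[ 0.9909  0.1343 -0.0004  0.4174]
 [ 0.1343 -0.9909 -0.0002  0.1775]
 [-0.0004  0.0001 -1.      0.1207]
 [ 0.      0.      0.      1.    ]]
(array([260.976 ,  31.3009], dtype=float32), np.float32(73.73517), np.float32(13.847324), np.float32(97.72612), array([457.9327, 421.0122]))
(array([311.283 ,  80.2273], dtype=float32), np.float32(67.04136), np.float32(14.883574), np.float32(15.219782), array([418.7799, 365.1321]))
(array([289.2338, 247.8541], dtype=float32), np.float32(65.49098), np.float32(7.573621), np.float32(0.6172073), array([214.5942, 364.9928]))
(array([327.8875, 411.2871], dtype=float32), np.float32(22.305721), np.float32(14.774908), np.float32(97.71833), array([ 10.9625, 299.25  ]))
(array([413.9849, 177.5698], dtype=float32), np.float32(163.90533), np.float32(15.581128), np.float32(7.645051), array([318.625 , 224.6228]))
[-2.1, -1.8, 117.7, 0.0, 0.0, 0.0]
```

Wrist view confirms the wood pen at (0.414, 0.1776), 7.6°.

Call:
arm_command:
  steps: [-3,-0.5,48,0,0,0,-3,-0.5,96,0,0,0,-3,-0.5,117,0,0,0,-3,-0.5,117,0,0,0,-3,-0.5,117,0,0,0]

```text
clock: 15.4
tcp_pos: [0.414, 0.1777, 0.0034]
orientation: [[0.991, 0.135, -0.001], [0.135, -0.991, -0.0], [-0.001, 0.0, -1.0]]
force: [0.1, -0.1, -0.1]
finger_gap: 0.445
grip_force: 0.0
```

Call:
arm_command:
  steps: [0,0,0,0,0,0,0,0,0,0,0,0,0,0,0,0,0,0,0,0,0,0,0,0,0,0,0,0,0,0,0,0,0,0,0,0,0,0,-50,0,0,0,0,0,-117,0,0,0,0,0,-117,0,0,0,0,0,-117,0,0,0,0,0,-117,0,0,0]
  gripper: 1
  grip_force: 20

```text
clock: 16.5
tcp_pos: [0.413, 0.1781, 0.1201]
orientation: [[0.991, 0.136, -0.001], [0.136, -0.991, -0.0], [-0.001, 0.0, -1.0]]
force: [0.3, 0.1, -1.5]
finger_gap: 0.147
grip_force: 20.0
```

Run:
```python
from h import *
print(pose()[:3,3]); n=notch(27.5)
for z in (.12,.0545): print(rel([*n,z],down(YR)))
```

```text
[0.413  0.1781 0.1201]
[254.0, 101.0, -0.1, 0.0, 0.0, 4.4]
[254.1, 101.0, 65.4, 0.0, 0.0, 4.4]
```

Call:
arm_command:
  steps: [254,101,0,0,0,4.4,254,101,0,0,0,4.4,254,101,0,0,0,4.4,254,101,0,0,0,4.4,254,101,0,0,0,4.4,254,101,0,0,0,4.4,254,101,0,0,0,4.4,254,101,0,0,0,4.4,254,101,0,0,0,4.4,254,101,0,0,0,4.4,254,101,25,0,0,4.4,254,101,45,0,0,4.4,254,101,60,0,0,4.4,254,101,65.5,0,0,4.4,254,101,65.5,0,0,4.4,254,101,65.5,0,0,4.4]

```text
clock: 18.1
tcp_pos: [0.6794, 0.1128, 0.0562]
orientation: [[0.998, 0.06, 0.002], [0.06, -0.998, 0.0], [0.002, -0.0, -1.0]]
force: [0.7, -0.6, 0.4]
finger_gap: 0.149
grip_force: 20.0
```

Call:
arm_command:
  steps: [0,0,0,0,0,0,0,0,0,0,0,0,0,0,0,0,0,0,0,0,0,0,0,0,0,0,0,0,0,0,0,0,-20,0,0,0,0,0,-65,0,0,0,0,0,-65,0,0,0,0,0,-65,0,0,0,0,0,-65,0,0,0]
  gripper: 0.7

```text
clock: 19.1
tcp_pos: [0.6782, 0.1125, 0.1194]
orientation: [[0.998, 0.059, -0.002], [0.059, -0.998, -0.0], [-0.002, 0.0, -1.0]]
force: [-1.0, -0.3, 0.2]
finger_gap: 0.302
grip_force: 0.0
```

```bash
python3 chk.py
python3 - <<'E'
from h import *
# hover for book: centre from w1 top face later; rough
for z in (.2,): print(rel([.66,-.155,z],down(-18.6)))
E
```

```text
[0.6779 0.1125 0.1186]
pen@rest [588.6274 270.2322] (np.float32(67.00278), np.float32(19.08246), np.float32(91.81588))
pen@rest [641.6782 303.2272] (np.float32(33.826115), np.float32(17.211689), np.float32(97.12284))
pen@rest [700.868   4.059] (np.float32(152.07767), np.float32(15.044992), np.float32(3.3918319))
pen@rest [707.5392  60.029 ] (np.float32(136.36383), np.float32(14.741162), np.float32(3.3311932))
side grey (array([ 429.6835, -284.2729], dtype=float32), np.float32(46.608437), np.float32(46.124287), np.float32(56.646633), array([364.1795, 376.8547]))
side grey (array([ 663.4713, -154.6691], dtype=float32), np.float32(112.56746), np.float32(86.14518), np.float32(161.06587), array([414.6   , 283.5429]))
side grey (array([764.8597, -96.2708], dtype=float32), np.float32(58.326504), np.float32(47.134872), np.float32(41.575962), array([432.3387, 249.5   ]))
side grey (array([723.6597,  45.9443], dtype=float32), np.float32(182.02818), np.float32(18.667997), np.float32(3.8089757), array([379.7521, 222.8205]))
side grey (array([722.4316, 104.8551], dtype=float32), np.float32(181.79063), np.float32(19.910456), np.float32(3.4146497), array([364.7565, 210.1043]))
side w (array([ 212.5082, -278.3766], dtype=float32), np.float32(166.37334), np.float32(17.486027), np.float32(122.77696), array([263.9775, 431.6404]))
side w (array([716.6168, 163.2906], dtype=float32), np.float32(172.77574), np.float32(19.306442), np.float32(3.177434), array([347.9281, 199.0719]))
side w (array([317.5799, 486.9681], dtype=float32), np.float32(170.76418), np.float32(19.011806), np.float32(96.95098), array([156.2603, 187.3836]))
[-33.8, 265.9, -81.5, 0.0, 0.2, 22.0]
```

View pics/w7.png

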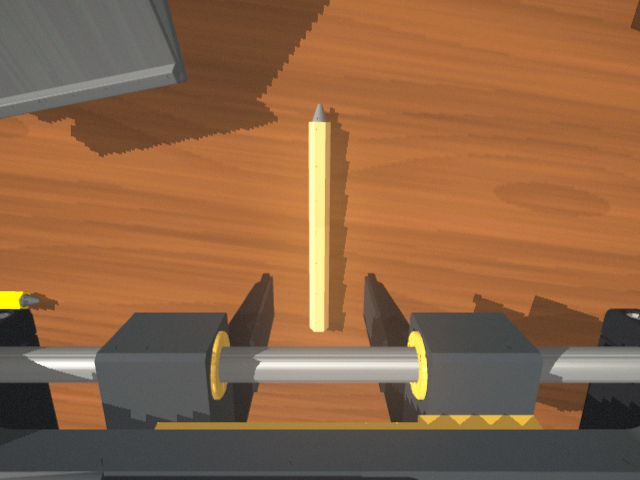

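All three pens lie in separate notches, and the picture of w7 confirms the earlier grasp view with the wood pen at (319,225) between the fingers. Next I'll hover over the book.

Call:
arm_command:
  steps: [-34,266,-80,0,0,22,-34,266,-80,0,0,22,-34,266,-80,0,0,22,-34,266,-80,0,0,22,-34,266,-80,0,0,22,-34,266,-80,0,0,22,-34,266,-80,0,0,22,-34,266,-80,0,0,22,-34,266,-80,0,0,22,-34,266,-80,0,0,22,-34,266,-80,0,0,22]
  gripper: 0.1

```text
clock: 20.3
tcp_pos: [0.6607, -0.1536, 0.1996]
orientation: [[0.948, -0.317, -0.001], [-0.317, -0.948, 0.0], [-0.001, -0.0, -1.0]]
force: [-0.4, 0.3, -0.2]
finger_gap: 0.897
grip_force: 0.0
```

Run:
```python
from h import *
f,K,W=shot("wrist","w8"); T=pose();print(T)
hsv=cv2.cvtColor(f,cv2.COLOR_BGR2HSV)
grey=((hsv[...,1]<70)&(hsv[...,2]>90)).astype(np.uint8)*255
for x in rect(grey,K,W,.022,600): print(x)
```

```text
[[ 0.9483 -0.3175 -0.0007  0.6607]
 [-0.3175 -0.9483  0.0003 -0.1538]
 [-0.0008 -0.0001 -1.      0.1999]
 [ 0.      0.      0.      1.    ]]
(array([ 492.8841, -132.2063], dtype=float32), np.float32(332.60822), np.float32(22.663069), np.float32(71.53083), array([348.4331, 364.9026]))
(array([ 506.011 , -139.7548], dtype=float32), np.float32(320.5423), np.float32(2.3364747), np.float32(71.53014), array([354.9984, 355.    ]))
(array([705.5746,  92.035 ], dtype=float32), np.float32(148.4118), np.float32(14.957023), np.float32(5.6313295), array([ 55.0478, 246.7701]))
(array([ 662.0131, -157.5868], dtype=float32), np.float32(101.697), np.float32(65.47743), np.float32(161.45796), array([322.8683, 204.5406]))
(array([690.3398,  24.5848], dtype=float32), np.float32(182.7575), np.float32(17.394985), np.float32(3.2746358), array([120.2679, 228.7612]))
(array([ 654.512 , -375.6305], dtype=float32), np.float32(128.94527), np.float32(121.52157), np.float32(174.60425), array([581.9202, 126.0441]))
```

View pics/w8.png

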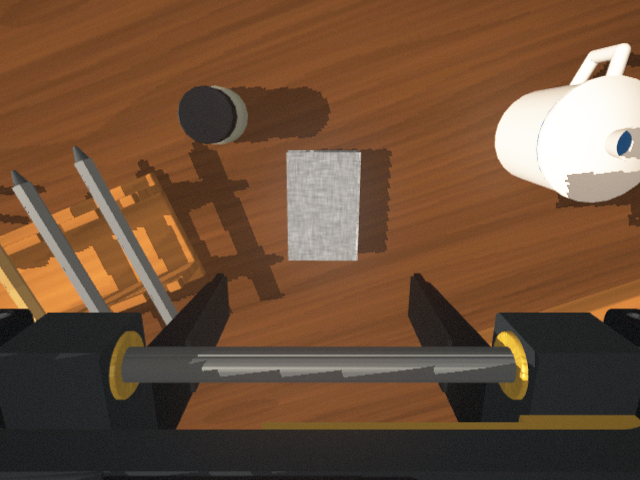

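The book is cleanly seen at (323,204). It measures 101.7x65.5 mm, centre (0.662, -0.1575), with yaw matching the tool. I'll grasp it.

Call:
arm_command:
  steps: [2.4,3.2,50,0,0,0,2.4,3.2,100,0,0,0,2.4,3.2,145,0,0,0,2.4,3.2,180,0,0,0,2.4,3.2,196,0,0,0,2.4,3.2,196,0,0,0,2.4,3.2,196,0,0,0]

```text
clock: 21.05
tcp_pos: [0.663, -0.1587, 0.0054]
orientation: [[0.948, -0.319, 0.002], [-0.319, -0.948, -0.001], [0.002, -0.0, -1.0]]
force: [0.2, -0.5, 0.5]
finger_gap: 0.901
grip_force: 0.0
```

Call:
arm_command:
  steps: [0,0,0,0,0,0,0,0,0,0,0,0,0,0,0,0,0,0,0,0,0,0,0,0,0,0,0,0,0,0,0,0,-30,0,0,0,0,0,-80,0,0,0,0,0,-130,0,0,0,0,0,-200,0,0,0,0,0,-200,0,0,0,0,0,-200,0,0,0,0,0,-200,0,0,0]
  gripper: 1
  grip_force: 35

```text
clock: 22.25
tcp_pos: [0.6614, -0.1586, 0.203]
orientation: [[0.948, -0.319, -0.002], [-0.319, -0.948, 0.0], [-0.002, 0.0, -1.0]]
force: [0.3, 0.0, -1.7]
finger_gap: 0.681
grip_force: 35.0
```

Run:
```python
from h import *
print(pose()); print(rel([.46,.325,.24],down(17.8)))
```

```text
[[ 0.9478 -0.319  -0.0015  0.6614]
 [-0.319  -0.9478  0.0004 -0.1586]
 [-0.0016  0.0001 -1.      0.203 ]
 [ 0.      0.      0.      1.    ]]
[-345.2, -394.1, -36.5, -0.0, 0.1, -36.4]
```

Call:
arm_command:
  steps: [-345,-394,-37,0,0,-36.4,-345,-394,-37,0,0,-36.4,-345,-394,-37,0,0,-36.4,-345,-394,-37,0,0,-36.4,-345,-394,-37,0,0,-36.4,-345,-394,-37,0,0,-36.4,-345,-394,-37,0,0,-36.4,-345,-394,-37,0,0,-36.4,-345,-394,-37,0,0,-36.4,-345,-394,-37,0,0,-36.4,-345,-394,-37,0,0,-36.4,-345,-394,-37,0,0,-36.4,-345,-394,-37,0,0,-36.4,-345,-394,-37,0,0,-36.4,-345,-394,-37,0,0,-36.4,-345,-394,-37,0,0,-36.4,-345,-394,-37,0,0,-36.4]

```text
clock: 23.95
tcp_pos: [0.4611, 0.324, 0.2414]
orientation: [[0.953, 0.304, 0.0], [0.304, -0.953, 0.0], [0.0, 0.0, -1.0]]
force: [0.7, -0.3, -1.6]
finger_gap: 0.679
grip_force: 35.0
```

Run:
```python
from h import *
f,K,W=shot("wrist","w9"); T=pose();print(T,r.observe()["finger_gap"],r.observe()["qpos"])
O=np.array([.5047,.341,.035]); a=np.radians(17.8); ex=np.array([np.cos(a)*np.cos(np.pi/6),np.sin(a)*np.cos(np.pi/6),.5]); ey=np.array([-np.sin(a),np.cos(a),0]); ez=np.cross(ex,ey)
img=f.copy()
for x,y,z in [(0,65,.012*1000),(0,-65,12),(-8,65,12),(-8,-65,12),(130,65,0),(130,-65,0),(130,0,0),(0,-65,0)]:
    u=proj(K,W,O+(ex*x+ey*y+ez*z)/1000)[0]; cv2.circle(img,(int(round(u[0])),int(round(u[1]))),2,(0,0,255),-1)
cv2.imwrite("pics/w9o.png",img)
```

```text
[[ 0.9524  0.3047  0.0001  0.461 ]
 [ 0.3047 -0.9524  0.      0.3242]
 [ 0.0002 -0.     -1.      0.2414]
 [ 0.      0.      0.      1.    ]] 0.6811089417501337 [ 0.5176 -0.0826  1.8149 -0.      1.4091  1.7788]
```

View pics/w9o.png

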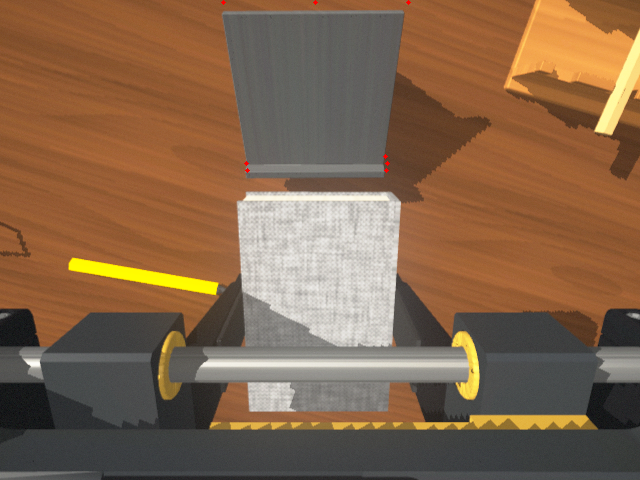

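The wrist view shows the held book aligned at (318,300). The ledge is at v≈164–178 from u 247 to 385, which matches the predicted dots to within about 1 px. The plate's upper edge at v=12 suggests the 130 mm includes the ledge and the yaw is slightly larger, so I'll use 18.2°. Next I'll compute the tilted placement.

```bash
cat >> h.py <<'E'
O=np.array([.5045,.3415,.035]); YS=18.2
def plate():
    R=down(YS,30); return np.c_[R[:,0],-R[:,1],-R[:,2]]
E
python3 - <<'E'
from h import *
f,K,W=load("w9"); T=pose(); P=plate()
q=plane(K,W,[(239,201),(399,201),(246,193),(391,193)],T[2,3]+.018); q[2:]=plane(K,W,[(246,193),(391,193)],T[2,3]-.004)
print("book far edge in tool (mm):",(q-T[:3,3])@T[:3,:3]*1000)
for p in [(53.5,0,80),(53.5,0,6)]:
    w=O+P@np.array(p)/1000; print(p,w,rel(w,down(YS,30)))
E
```

```text
book far edge in tool (mm): [[ 49.222  -32.0219 -17.9924]
 [ 49.1994  31.1857 -17.9925]
 [ 48.3674 -33.1885   4.0075]
 [ 48.3437  31.9631   4.0074]]
(53.5, 0, 80) [0.5105 0.3435 0.131 ] [53.0, -3.3, 110.4, 0.1, 30.0, -0.4]
(53.5, 0, 6) [0.5457 0.355  0.0669] [90.0, -3.6, 174.5, 0.1, 30.0, -0.4]
```

Call:
arm_command:
  steps: [20,-3.3,0,0,15,0,40,-3.3,20,0,30,0,53,-3.3,60,0,30,-0.4,53,-3.3,110.4,0,30,-0.4,53,-3.3,110.4,0,30,-0.4,53,-3.3,110.4,0,30,-0.4,53,-3.3,110.4,0,30,-0.4,53,-3.3,110.4,0,30,-0.4,53,-3.3,110.4,0,30,-0.4,53,-3.3,110.4,0,30,-0.4]

```text
clock: 25.0
tcp_pos: [0.5118, 0.3449, 0.1338]
orientation: [[0.821, 0.312, 0.478], [0.27, -0.95, 0.156], [0.503, 0.001, -0.864]]
force: [-0.8, -0.2, -0.6]
finger_gap: 0.681
grip_force: 35.0
```

Run:
```python
from h import *
T=pose(); P=plate(); o=r.observe()
print(((T[:3,3]-O)@P)*1000, o["qpos"],o["finger_gap"],o["force"])
for p in [(53.5,.5,20),(53.5,.5,5.5)]:
    w=O+P@np.array(p)/1000; print(p,rel(w,down(YS,30)))
f,K,W=shot("wrist","w10"); g=cv2.cvtColor(f,cv2.COLOR_BGR2HSV)
m=((g[...,1]<60)&(g[...,2]>120)).astype(np.uint8)*255
for c in cv2.findContours(m,0,2)[0]:
    if cv2.contourArea(c)>2000: print(cv2.boundingRect(c))
```

```text
[56.3245  0.9757 81.5548] [ 0.5649 -0.1568  2.1385 -0.2048  0.6565  1.9488] 0.6812760698527378 [-0.8164 -0.2476 -0.5581]
(53.5, 0.5, 20) [-3.0, 0.4, 61.5, 0.1, -0.2, -0.0]
(53.5, 0.5, 5.5) [-3.1, 0.4, 76.0, 0.1, -0.2, -0.0]
(247, 382, 143, 30)
(185, 159, 284, 221)
(68, 0, 148, 56)
```

Call:
arm_command:
  steps: [-1,0.4,30,0,0,0,-1,0.4,50,0,0,0,-1,0.4,62,0,0,0,-1,0.4,62,0,0,0,-1,0.4,62,0,0,0,-1,0.4,62,0,0,0]

```text
clock: 25.65
tcp_pos: [0.5393, 0.3534, 0.0781]
orientation: [[0.822, 0.312, 0.477], [0.271, -0.95, 0.155], [0.502, 0.001, -0.865]]
force: [0.2, 0.0, -0.8]
finger_gap: 0.679
grip_force: 35.0
```

Run:
```python
from h import *
T=pose(); P=plate(); o=r.observe()
print(((T[:3,3]-O)@P)*1000, o["finger_gap"],o["force"])
w=O+P@np.array((54,.5,5.5))/1000; print(rel(w,down(YS,30)))
```

```text
[53.4212  0.4186 18.925 ] 0.6785881692446718 [ 0.2024  0.0324 -0.8352]
[0.6, -0.1, 13.4, 0.1, -0.1, 0.0]
```

Call:
arm_command:
  steps: [1,0,8,0,0,0,1,0,12,0,0,0,1,0,14,0,0,0,1,0,14,0,0,0,1,0,14,0,0,0]

```text
clock: 26.15
tcp_pos: [0.5465, 0.3557, 0.0688]
orientation: [[0.822, 0.312, 0.476], [0.271, -0.95, 0.154], [0.501, 0.002, -0.866]]
force: [-22.4, -10.1, 25.7]
finger_gap: 0.678
grip_force: 35.0
```

Call:
arm_command:
  steps: [0,0,1,0,0,0,0,0,1,0,0,0,-1,0,1,0,0,0,-2,0,1,0,0,0,-2,0,1,0,0,0,-2,0,1,0,0,0]

```text
clock: 26.75
tcp_pos: [0.5468, 0.3558, 0.0686]
orientation: [[0.82, 0.312, 0.479], [0.271, -0.95, 0.155], [0.504, 0.002, -0.864]]
force: [-20.2, -10.7, 27.3]
finger_gap: 0.681
grip_force: 35.0
```

Run:
```python
from h import *
T=pose(); P=plate(); o=r.observe()
print(((T[:3,3]-O)@P)*1000, o["finger_gap"],o["force"]@P)
```

```text
[55.4864  0.3922  6.7917] 0.6809539899873954 [-5.8543 -3.888  34.8927]
```

Contact with the plate came 3 mm early, at 35 N normal. I'll ease off and then slide to the ledge.

Call:
arm_command:
  steps: [0,0,-2.5,0,0,0,0,0,-2.5,0,0,0,0,0,-2.5,0,0,0]

```text
clock: 27.05
tcp_pos: [0.5449, 0.3553, 0.0675]
orientation: [[0.821, 0.312, 0.477], [0.271, -0.95, 0.155], [0.502, 0.002, -0.865]]
force: [-8.3, -3.5, 12.1]
finger_gap: 0.682
grip_force: 35.0
```

Run:
```python
from h import *
T=pose(); P=plate(); o=r.observe()
print(((T[:3,3]-O)@P)*1000, o["finger_gap"],o["force"]@P,o["ft_torque"])
f,K,W=shot("side","s3"); cv2.imwrite("pics/s3c.png",cv2.resize(f[90:240,170:370],None,fx=4,fy=4,interpolation=cv2.INTER_CUBIC))
```

```text
[53.1845  0.4663  6.8466] 0.6818254247139667 [-1.7105 -0.7045 14.9543] [-0.504   0.5775 -0.3028]
```

View pics/s3c.png

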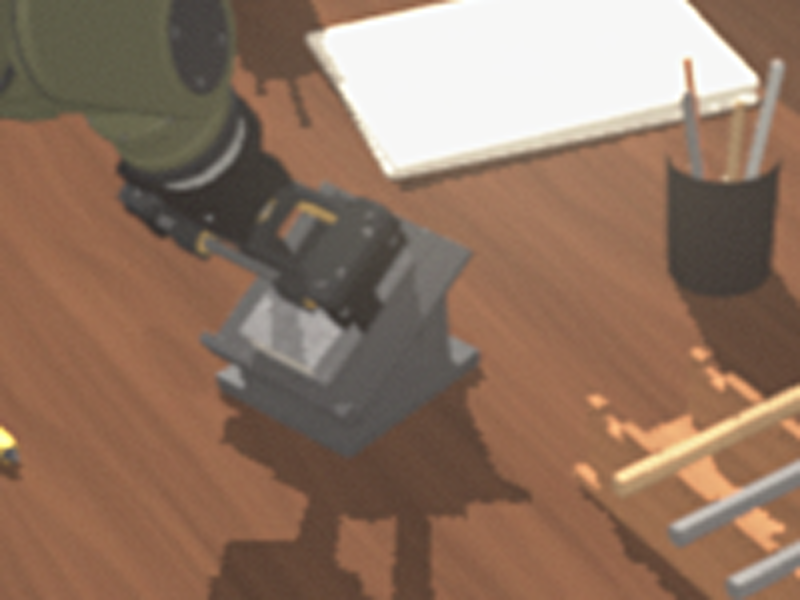

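The side crop shows the book flat on the plate, with its lower end close behind the ledge at (285,365). I'll slide it down to contact.

Call:
arm_command:
  steps: [0,0,-0.5,0,0,0,-1,0,-0.5,0,0,0,-2,0,-0.5,0,0,0,-3,0,-0.5,0,0,0,-3,0,-0.5,0,0,0,-3,0,-0.5,0,0,0]

```text
clock: 27.7
tcp_pos: [0.5431, 0.3549, 0.0666]
orientation: [[0.82, 0.313, 0.479], [0.271, -0.95, 0.157], [0.504, 0.001, -0.864]]
force: [0.4, 1.2, 6.5]
finger_gap: 0.68
grip_force: 35.0
```

Run:
```python
from h import *
T=pose(); P=plate(); o=r.observe()
print(((T[:3,3]-O)@P)*1000, o["finger_gap"],o["force"]@P,o["ft_torque"])
```

```text
[51.1797  0.6502  6.927 ] 0.6802511220566567 [3.8857 1.0653 5.2787] [-0.0814  0.0147 -0.001 ]
```

Call:
arm_command:
  steps: [-1,0,0,0,0,0,-1.5,0,0,0,0,0,-1.5,0,0,0,0,0,-1.5,0,0,0,0,0]

```text
clock: 28.1
tcp_pos: [0.5419, 0.3545, 0.0659]
orientation: [[0.82, 0.313, 0.479], [0.271, -0.95, 0.157], [0.504, 0.001, -0.864]]
force: [-0.2, 1.3, 6.1]
finger_gap: 0.681
grip_force: 35.0
```

Run:
```python
from h import *
T=pose(); P=plate(); o=r.observe()
print(((T[:3,3]-O)@P)*1000, o["finger_gap"],o["force"]@P,o["ft_torque"])
```

```text
[49.74    0.675   6.9116] 0.6813457720407616 [3.2118 1.3396 5.144 ] [-0.0922  0.0654  0.0723]
```

Call:
arm_command:
  steps: [-1,0,0,0,0,0,-2,0,0,0,0,0,-2,0,0,0,0,0,-2,0,0,0,0,0]

```text
clock: 28.5
tcp_pos: [0.5403, 0.354, 0.0649]
orientation: [[0.82, 0.313, 0.479], [0.27, -0.95, 0.157], [0.504, 0.001, -0.864]]
force: [-0.6, 0.1, 6.7]
finger_gap: 0.679
grip_force: 35.0
```

Run:
```python
from h import *
T=pose(); P=plate(); o=r.observe()
print(((T[:3,3]-O)@P)*1000, o["finger_gap"],o["force"]@P,o["ft_torque"])
```

```text
[47.7924  0.7132  6.9477] 0.678552001846297 [2.896  0.2486 6.1209] [-0.0512  0.058   0.0071]
```

Call:
arm_command:
  steps: [-1,0,0,0,0,0,-2,0,0,0,0,0,-2.5,0,0,0,0,0,-2.5,0,0,0,0,0,-2.5,0,0,0,0,0]

```text
clock: 29.0
tcp_pos: [0.5385, 0.3535, 0.0639]
orientation: [[0.82, 0.313, 0.48], [0.27, -0.95, 0.157], [0.505, 0.001, -0.863]]
force: [0.8, 1.6, 5.5]
finger_gap: 0.676
grip_force: 35.0
```

Run:
```python
from h import *
T=pose(); P=plate(); o=r.observe()
print(((T[:3,3]-O)@P)*1000, o["finger_gap"],o["force"]@P,o["ft_torque"])
f,K,W=shot("wrist","w11"); cv2.imwrite("pics/w11.png",f)
c=shot("side","s4")[0]; cv2.imwrite("pics/s4c.png",np.vstack([cv2.resize(c[140:215,210:300],(720,600),interpolation=cv2.INTER_CUBIC)]))
```

```text
[45.6789  0.7443  6.9981] 0.676176950507342 [3.8468 1.3212 4.1533] [ 0.0261 -0.0122  0.0363]
```

Run:
```python
from h import *
f,K,W=load("w11"); h=cv2.cvtColor(f,cv2.COLOR_BGR2HSV)
for u in (290,318,345): 
    s=h[:340:,u]; print(u,[(v,int(s[v,1]),int(s[v,2])) for v in range(60,330,6)])
```

```text
290 [(60, 166, 152), (66, 163, 149), (72, 168, 153), (78, 167, 156), (84, 167, 154), (90, 169, 157), (96, 167, 159), (102, 168, 172), (108, 162, 172), (114, 161, 166), (120, 163, 174), (126, 23, 123), (132, 20, 113), (138, 22, 114), (144, 16, 115), (150, 20, 117), (156, 20, 116), (162, 19, 121), (168, 19, 121), (174, 23, 122), (180, 19, 123), (186, 24, 126), (192, 20, 128), (198, 15, 253), (204, 14, 213), (210, 14, 194), (216, 16, 174), (222, 15, 166), (228, 15, 183), (234, 13, 191), (240, 13, 190), (246, 12, 173), (252, 14, 196), (258, 13, 202), (264, 11, 187), (270, 11, 161), (276, 12, 177), (282, 8, 181), (288, 10, 181), (294, 11, 190), (300, 11, 188), (306, 11, 182), (312, 11, 181), (318, 10, 182), (324, 7, 178)]
318 [(60, 166, 152), (66, 165, 155), (72, 165, 156), (78, 159, 148), (84, 163, 155), (90, 165, 159), (96, 163, 161), (102, 172, 156), (108, 161, 166), (114, 165, 179), (120, 156, 159), (126, 18, 130), (132, 20, 113), (138, 22, 118), (144, 20, 117), (150, 22, 118), (156, 15, 120), (162, 17, 122), (168, 19, 121), (174, 16, 125), (180, 12, 124), (186, 16, 126), (192, 20, 12
[... 375 characters left out ...]
66, 160, 145), (72, 160, 150), (78, 161, 155), (84, 176, 154), (90, 163, 149), (96, 160, 155), (102, 158, 165), (108, 160, 159), (114, 156, 159), (120, 160, 178), (126, 22, 128), (132, 14, 112), (138, 11, 113), (144, 13, 114), (150, 18, 115), (156, 16, 115), (162, 15, 119), (168, 13, 120), (174, 19, 120), (180, 21, 121), (186, 20, 125), (192, 21, 124), (198, 12, 254), (204, 15, 198), (210, 11, 193), (216, 15, 182), (222, 16, 173), (228, 13, 190), (234, 13, 194), (240, 13, 189), (246, 12, 173), (252, 14, 183), (258, 14, 183), (264, 5, 188), (270, 13, 175), (276, 9, 190), (282, 7, 190), (288, 15, 183), (294, 12, 189), (300, 12, 172), (306, 8, 165), (312, 7, 180), (318, 8, 162), (324, 11, 179)]
```

Run:
```python
from h import *
f,K,W=load("w11"); h=cv2.cvtColor(f,cv2.COLOR_BGR2HSV); T=pose()
s=h[:,300:340].astype(float).mean(1); print([(v,int(s[v,2]),int(s[v,1])) for v in list(range(120,128))+list(range(192,206))])
he=np.linalg.inv(T)@W
def at(v,z):
    o,d=ray(K,he,[(318,v)]); return (o+d[0]*((z-o[2])/d[0,2]))*1000
for z in (.004,.007): print(z,at(124,z)[0],at(194.5,z)[0])
# width check of plate top edge & book far bottom edge
for v in (128,192): 
    row=h[v,:,1]<60; u=np.flatnonzero(row); print(v,u.min(),u.max())
    print(row[150:500].sum())
row=h[199,:,2]>225; u=np.flatnonzero(row); print("book white",u.min(),u.max())
print(np.flatnonzero(np.diff((h[128,:,1]<60).astype(int))))
```

```text
[(120, 166, 160), (121, 166, 160), (122, 165, 160), (123, 165, 161), (124, 155, 113), (125, 142, 43), (126, 128, 18), (127, 117, 18), (192, 127, 21), (193, 128, 21), (194, 183, 15), (195, 196, 14), (196, 183, 15), (197, 182, 15), (198, 253, 14), (199, 255, 3), (200, 255, 3), (201, 255, 3), (202, 255, 5), (203, 246, 18), (204, 197, 14), (205, 183, 15)]
0.004 78.61188666205504 48.066939632395815
0.007 78.57254133056341 47.5034419009939
128 171 471
301
192 177 464
288
book white 245 639
[170 471]
```

The gap from the book's far edge to the plate's top edge is about 30.5 mm, and 30 mm is expected when seated. So contact should be imminent. One more small push.

Call:
arm_command:
  steps: [-1,0,0,0,0,0,-2,0,0,0,0,0,-2,0,0,0,0,0,-2,0,0,0,0,0]

```text
clock: 29.5
tcp_pos: [0.5383, 0.3533, 0.0641]
orientation: [[0.818, 0.313, 0.483], [0.269, -0.95, 0.159], [0.508, -0.0, -0.861]]
force: [4.8, 1.2, 4.3]
finger_gap: 0.681
grip_force: 35.0
```

Run:
```python
from h import *
T=pose(); P=plate(); o=r.observe()
print(((T[:3,3]-O)@P)*1000, o["finger_gap"],o["force"]@P,o["ft_torque"])
```

```text
[45.6095  0.6818  7.294 ] 0.6807266367080007 [ 6.4244 -0.3327  1.2405] [ 0.078  -0.8568 -0.2094]
```

Call:
arm_command:
  steps: [1.5,0,0,0,0,0,1.5,0,0,0,0,0,1.5,0,0,0,0,0]

```text
clock: 29.8
tcp_pos: [0.5385, 0.3534, 0.0639]
orientation: [[0.82, 0.312, 0.48], [0.27, -0.95, 0.158], [0.506, 0.0, -0.863]]
force: [5.0, 0.8, 6.1]
finger_gap: 0.683
grip_force: 35.0
```

Run:
```python
from h import *
f,K,W=shot("wrist","w12"); h=cv2.cvtColor(f,cv2.COLOR_BGR2HSV).astype(int); T=pose()
print(((T[:3,3]-O)@plate())*1000,r.observe()["force"]@plate())
he=np.linalg.inv(T)@W
col=h[:,318,2]; print([(v,col[v]) for v in range(186,206)])
for v in (130,150,170,188):
    u=np.flatnonzero(np.diff((h[v,:,1]<60).astype(int))); u=u[(u>120)&(u<520)]
    o,d=ray(K,he,[(x+.5,v) for x in u]); q=o+d*((.0045-o[2])/d[:,2])[:,None]; print(v,u,q[:,:2]*1000)
for v in (196,200,202,206,210):
    u=np.flatnonzero(np.abs(np.diff((h[v,:,2]>150).astype(int)))); u=u[(u>200)&(u<440)]; print("book row",v,u)
```

```text
[45.6081  0.7151  7.0856] [ 6.2268 -0.7316  2.154 ]
[(186, np.int64(126)), (187, np.int64(123)), (188, np.int64(127)), (189, np.int64(123)), (190, np.int64(128)), (191, np.int64(128)), (192, np.int64(130)), (193, np.int64(137)), (194, np.int64(171)), (195, np.int64(174)), (196, np.int64(171)), (197, np.int64(181)), (198, np.int64(254)), (199, np.int64(255)), (200, np.int64(255)), (201, np.int64(255)), (202, np.int64(255)), (203, np.int64(241)), (204, np.int64(173)), (205, np.int64(164))]
130 [170 470] [[ 76.1382 -64.5156]
 [ 76.1023  64.7749]]
150 [172 468] [[ 67.6885 -64.5467]
 [ 67.6538  64.828 ]]
170 [174 466] [[ 58.9959 -64.5788]
 [ 58.9624  64.8827]]
188 [175 464] [[ 50.9561 -64.9678]
 [ 50.9237  64.8434]]
book row 196 [245 393]
book row 200 [243 397]
book row 202 [241 399]
book row 206 [236 400]
book row 210 [236 273 275 377 378 400]
```

The book is centred to within 0.5 mm and against the ledge. I'll release and retreat.

Call:
arm_command:
  steps: [0,0,0,0,0,0,0,0,0,0,0,0,0,0,0,0,0,0,0,0,0,0,0,0,0,0,0,0,0,0,0,0,-15,0,0,0,0,0,-40,0,0,0,0,0,-80,0,0,0,0,0,-120,0,0,0,0,0,-120,0,0,0,0,0,-120,0,0,0]
  gripper: 0.15

```text
clock: 30.95
tcp_pos: [0.4791, 0.3337, 0.1664]
orientation: [[0.821, 0.312, 0.477], [0.271, -0.95, 0.156], [0.502, 0.001, -0.865]]
force: [-0.5, -0.2, -0.6]
finger_gap: 0.847
grip_force: 0.0
```

Run:
```python
from h import *
f,K,W=shot("wrist","w13"); T=pose(); P=plate(); print(((T[:3,3]-O)@P)*1000)
h=cv2.cvtColor(f,cv2.COLOR_BGR2HSV).astype(int)
m=((h[...,1]<40)&(h[...,2]>145)).astype(np.uint8)*255
he=np.linalg.inv(T)@W
for x in rect(m,K,he,.124-.018,1500): print(x)
print([(v,h[v,318,1],h[v,318,2]) for v in range(60,330,8)])
print(rel([.43,.05,.25],down(0)))
```

```text
[ 41.2396   0.2616 125.76  ]
(array([-105.076 ,    5.9598], dtype=float32), np.float32(290.04706), np.float32(22.41893), np.float32(89.98736), array([328.9345, 358.3703]))
(array([ 2.4334, -1.7287], dtype=float32), np.float32(104.70136), np.float32(67.243484), np.float32(0.077108786), array([318.0224, 227.8117]))
(array([ 143.1313, -100.6528], dtype=float32), np.float32(67.86381), np.float32(21.687384), np.float32(90.03917), array([161.9736,   9.9692]))
[(60, np.int64(159), np.int64(157)), (68, np.int64(158), np.int64(158)), (76, np.int64(163), np.int64(160)), (84, np.int64(158), np.int64(157)), (92, np.int64(162), np.int64(157)), (100, np.int64(158), np.int64(166)), (108, np.int64(165), np.int64(173)), (116, np.int64(154), np.int64(166)), (124, np.int64(21), np.int64(121)), (132, np.int64(13), np.int64(119)), (140, np.int64(13), np.int64(122)), (148, np.int64(6), np.int64(123)), (156, np.int64(15), np.int64(119)), (164, np.int64(13), np.int64(177)), (172, np.int64(9), np.int64(179)), (180, np.int64(10), np.int64(173)), (188, np.int64(12), np.int64(198)), (196, np.int64(6), np.int64(179)), (204, np.int64(9), np.int64(174)), (212, np.int64(11), np.int64(179)), (220, np.int64(7), np.int64(187)), (228, np.int64(12), np.int64(192)), (236, np.int64(10), np.int64(182)), (244, np.int64(11), np.int64(185)), (252, np.int64(12), np.int64(184)), (260, np.int64(10), np.int64(179)), (268, np.int64(10), np.int64(185)), (276, np.int64(13), np.int64(181)), (284, np.int64(12), np.int64(172)), (292, np.int64(13), np.int64(197)), (300, np.int64(48), np.int64(100)), (308, np.int64(120), np.int64(117)), (316, np.int64(112), np.int64(109)), (324, np.int64(119), np.int64(114))]
[-74.1, 254.1, -140.8, -4.6, -29.7, 17.8]
```

Run:
```python
from h import *
f,K,W=load("w13"); h=cv2.cvtColor(f,cv2.COLOR_BGR2HSV).astype(int); he=np.linalg.inv(pose())@W
for v,z in ((130,.1225),(145,.1225),(155,.1225),(185,.1005),(230,.1005),(280,.1005)):
    g=(h[v,:,1]<60) if v<160 else ((h[v,:,2]>145)&(h[v,:,1]<40))
    u=np.flatnonzero(np.diff(g.astype(int))); u=u[(u>150)&(u<480)]; u=u[[0,-1]]
    o,d=ray(K,he,[(x+.5,v) for x in u]); q=o+d*((z-o[2])/d[:,2])[:,None]; print(v,u,q[:,:2]*1000,q[:,1].mean()*1000)
s=h[:,300:336].mean(1).astype(int); print([(v,*s[v,1:]) for v in list(range(116,126))+list(range(154,166))+list(range(290,308))])
for z,v in ((.1225,119),(.1225,158),(.1005,297)):
    o,d=ray(K,he,[(318,v)]); print(v,(o+d[0]*((z-o[2])/d[0,2]))[0]*1000)
```

```text
130 [230 408] [[ 74.6381 -64.9222]
 [ 74.5871  64.1182]] -0.4020298194651051
145 [230 407] [[ 64.0162 -65.5945]
 [ 63.9697  64.0668]] -0.763860996938745
155 [231 406] [[ 56.8101 -65.3125]
 [ 56.7669  63.7861]] -0.7632061313622638
185 [271 364] [[ 38.0879 -33.8925]
 [ 38.0712  30.9655]] -1.4634934962396566
230 [272 363] [[  5.4994 -34.2774]
 [  5.4904  31.3083]] -1.4845112167515064
280 [274 361] [[-33.3655 -34.0708]
 [-33.365   31.052 ]] -1.5094150751457542
[(116, np.int64(159), np.int64(176)), (117, np.int64(152), np.int64(172)), (118, np.int64(67), np.int64(156)), (119, np.int64(17), np.int64(130)), (120, np.int64(17), np.int64(118)), (121, np.int64(17), np.int64(118)), (122, np.int64(16), np.int64(118)), (123, np.int64(16), np.int64(119)), (124, np.int64(16), np.int64(119)), (125, np.int64(16), np.int64(119)), (154, np.int64(11), np.int64(120)), (155, np.int64(11), np.int64(120)), (156, np.int64(11), np.int64(120)), (157, np.int64(11), np.int64(121)), (158, np.int64(11), np.int64(121)), (159, np.int64(10), np.int64(120)), (160, np.int64(10), np.int64(157)), (161, np.int64(10), np.i
[... 178 characters left out ...]
.int64(186)), (291, np.int64(11), np.int64(187)), (292, np.int64(11), np.int64(187)), (293, np.int64(11), np.int64(188)), (294, np.int64(12), np.int64(188)), (295, np.int64(11), np.int64(186)), (296, np.int64(11), np.int64(184)), (297, np.int64(12), np.int64(145)), (298, np.int64(16), np.int64(103)), (299, np.int64(16), np.int64(100)), (300, np.int64(49), np.int64(102)), (301, np.int64(100), np.int64(110)), (302, np.int64(118), np.int64(115)), (303, np.int64(117), np.int64(115)), (304, np.int64(117), np.int64(115)), (305, np.int64(116), np.int64(114)), (306, np.int64(117), np.int64(113)), (307, np.int64(117), np.int64(113))]
119 82.26182863041433
158 54.60756630540184
297 -47.270066459915824
```

The book is seated, centred within 0.8 mm. Now I'll move to the knob.

```bash
python3 chk.py | grep -v "^\[" ; python3 -c "
from h import *
print(rel([.415,-.28,.25],down(0)))"
```

```text
pen@rest [386.1632 502.9413] (np.float32(79.38285), np.float32(5.5211215), np.float32(108.172806))
side grey (array([ 438.4205, -278.6464], dtype=float32), np.float32(66.39124), np.float32(48.00044), np.float32(28.97208), array([363.8571, 373.6122]))
side grey (array([764.8597, -96.2708], dtype=float32), np.float32(58.326504), np.float32(47.134872), np.float32(41.575962), array([432.3387, 249.5   ]))
side grey (array([723.668 ,  45.9857], dtype=float32), np.float32(182.01277), np.float32(18.81611), np.float32(3.6106253), array([379.5169, 222.822 ]))
side grey (array([722.4316, 104.8551], dtype=float32), np.float32(181.79063), np.float32(19.910456), np.float32(3.4146497), array([364.7652, 210.0957]))
side w (array([ 212.7748, -279.165 ], dtype=float32), np.float32(164.66101), np.float32(17.39921), np.float32(123.07808), array([264.2203, 431.9887]))
side w (array([716.616 , 163.3528], dtype=float32), np.float32(172.68195), np.float32(21.38186), np.float32(2.5186512), array([349.4641, 198.451 ]))
side w (array([317.5496, 486.9644], dtype=float32), np.float32(170.76411), np.float32(19.07299), np.float32(96.95098), array([156.2603, 187.3973]))
[-175.5, 562.8, -199.2, -4.6, -29.6, 17.8]
```

Call:
arm_command:
  steps: [0,0,-100,0,0,0,0,0,-100,0,0,0,-175.5,562.8,-199.2,-4.6,-29.6,17.8,-175.5,562.8,-199.2,-4.6,-29.6,17.8,-175.5,562.8,-199.2,-4.6,-29.6,17.8,-175.5,562.8,-199.2,-4.6,-29.6,17.8,-175.5,562.8,-199.2,-4.6,-29.6,17.8,-175.5,562.8,-199.2,-4.6,-29.6,17.8,-175.5,562.8,-199.2,-4.6,-29.6,17.8,-175.5,562.8,-199.2,-4.6,-29.6,17.8,-175.5,562.8,-199.2,-4.6,-29.6,17.8,-175.5,562.8,-199.2,-4.6,-29.6,17.8,-175.5,562.8,-199.2,-4.6,-29.6,17.8,-175.5,562.8,-199.2,-4.6,-29.6,17.8,-175.5,562.8,-199.2,-4.6,-29.6,17.8,-175.5,562.8,-199.2,-4.6,-29.6,17.8,-175.5,562.8,-199.2,-4.6,-29.6,17.8,-175.5,562.8,-199.2,-4.6,-29.6,17.8,-175.5,562.8,-199.2,-4.6,-29.6,17.8,-175.5,562.8,-199.2,-4.6,-29.6,17.8]
  gripper: 0.6

```text
clock: 33.1
tcp_pos: [0.4157, -0.2788, 0.251]
orientation: [[1.0, 0.002, 0.003], [0.002, -1.0, 0.001], [0.003, -0.001, -1.0]]
force: [0.7, 0.9, -0.7]
finger_gap: 0.401
grip_force: 0.0
```

Run:
```python
from h import *
f,K,W=shot("wrist","w14"); print(pose(),r.observe()["qpos"])
u=proj(K,W,[.425,-.283,.066])[0]; print(u)
u0=int(np.clip(u[0]-100,0,440)); v0=int(np.clip(u[1]-75,0,330))
print("crop",u0,v0); cv2.imwrite("pics/w14c.png",cv2.resize(f[v0:v0+150,u0:u0+200],None,fx=4,fy=4,interpolation=cv2.INTER_CUBIC))
```

```text
[[ 1.      0.0014  0.003   0.4157]
 [ 0.0014 -1.      0.0011 -0.2789]
 [ 0.003  -0.0011 -1.      0.251 ]
 [ 0.      0.      0.      1.    ]] [-0.6999 -0.2355  1.9336  0.0028  1.4419  0.8692]
[324.1442 199.4858]
crop 224 124
```

View pics/w14c.png

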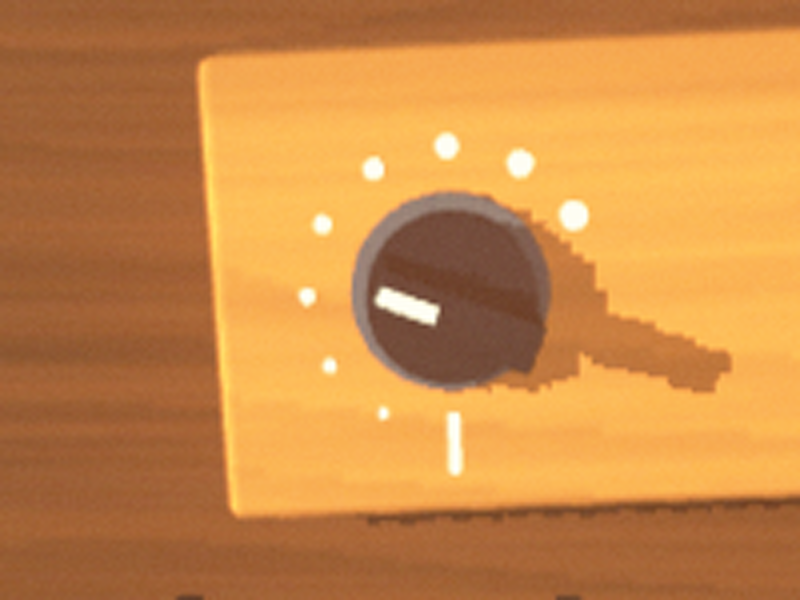

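The crop shows the knob at (451,290) with its white line pointing left and slightly up, from (437,316) to (380,297). The off dash is below at (455,445) and the scale dots surround the knob. It needs about 108° anticlockwise. Next I'll fit the axis to the dots.

Run:
```python
from h import *
from scipy.optimize import least_squares
f,K,W=load("w14"); c=lambda p:np.array([(224+x/4,124+y/4) for x,y in p])
d=plane(K,W,c([(383,412),(330,366),(308,296),(322,224),(373,168),(447,146),(520,163),(573,215)]),.030)[:,:2]
s=least_squares(lambda p:np.hypot(*(d-p[:2]).T)-p[2],[.42,-.28,.03]); print(s.x,np.abs(s.fun).max())
a=np.degrees(np.arctan2(*(d-s.x[:2]).T[::-1])); print(a, np.diff(a))
da=plane(K,W,c([(455,415),(456,470)]),.030)[:,:2]-s.x[:2]; print("dash",np.degrees(np.arctan2(da[:,1],da[:,0])))
l=plane(K,W,c([(380,298),(437,315)]),.070)[:,:2]; v=l[0]-l[1]; print("line",l-s.x[:2],np.degrees(np.arctan2(v[1],v[0])))
k=plane(K,W,c([(451,290),(457,296)]),.044)[:,:2]; print(k)
b=np.degrees(np.arctan2(v[1],v[0]))
for z in (.12,.050): print(rel([*s.x[:2],z],down(b)))
```

```text
[ 0.4209 -0.2958  0.036 ] 0.00026342079660524736
[152.4313 123.1228  92.5365  62.526   32.3063   1.7448 -28.0929 -58.0937] [-29.3085 -30.5863 -30.0105 -30.2197 -30.5616 -29.8377 -30.0008]
dash [-176.6128 -177.0807]
line [[0.0058 0.0175]
 [0.0019 0.0045]] 73.27342572673034
[[ 0.4236 -0.2956]
 [ 0.4221 -0.297 ]]
[4.8, 17.0, 131.0, 0.1, -0.2, -73.2]
[4.6, 17.1, 201.0, 0.1, -0.2, -73.2]
```

Call:
arm_command:
  steps: [4.7,17,40,0,0,-73.2,4.7,17,80,0,0,-73.2,4.7,17,100,0,0,-73.2,4.7,17,120,0,0,-73.2,4.7,17,131,0,0,-73.2,4.7,17,131,0,0,-73.2,4.7,17,131,0,0,-73.2,4.7,17,131,0,0,-73.2,4.7,17,131,0,0,-73.2,4.7,17,131,0,0,-73.2,4.7,17,131,0,0,-73.2,4.7,17,160,0,0,-73.2,4.7,17,185,0,0,-73.2,4.7,17,200,0,0,-73.2,4.7,17,200,0,0,-73.2,4.7,17,200,0,0,-73.2]

```text
clock: 34.75
tcp_pos: [0.421, -0.2965, 0.0512]
orientation: [[0.289, 0.957, 0.003], [0.957, -0.289, 0.001], [0.002, 0.002, -1.0]]
force: [0.1, -0.7, -0.2]
finger_gap: 0.398
grip_force: 0.0
```

Call:
arm_command:
  steps: [0,0,0,0,0,0,0,0,0,0,0,0,0,0,0,0,0,0,0,0,0,0,0,0,0,0,0,0,0,0,0,0,0,0,0,0]
  gripper: 1
  grip_force: 20

```text
clock: 35.35
tcp_pos: [0.4215, -0.2967, 0.0515]
orientation: [[0.289, 0.957, 0.004], [0.957, -0.289, 0.001], [0.002, 0.004, -1.0]]
force: [1.6, 0.3, 1.9]
finger_gap: 0.122
grip_force: 19.9
```

```bash
python3 -c "
from h import *
o=r.observe();print(o)"
```

```text
{'clock': 35.35, 'qpos': array([-0.7194, -0.0123,  2.0845,  0.0038,  1.0665, -0.428 ]), 'joint_velocities': array([ 0.001 ,  0.0014, -0.0012, -0.0006, -0.0007, -0.0005]), 'tau': array([ -0.7761, -29.5523, -29.3827,  -0.343 ,   0.4553,  -0.0239]), 'tcp_pos': array([ 0.4215, -0.2967,  0.0515]), 'orientation': array([[ 0.2891,  0.9573,  0.0043],
       [ 0.9573, -0.2891,  0.0006],
       [ 0.0018,  0.004 , -1.    ]]), 'force': array([1.6001, 0.349 , 1.8938]), 'ft_torque': array([ 0.0079, -0.3189, -0.0831]), 'grip_force': 19.946305453777313, 'finger_gap': 0.12213170611327602}
```

Call:
arm_command:
  steps: [0,0,0,0,0,-6,0,0,0,0,0,-12,0,0,0,0,0,-18,0,0,0,0,0,-24,0,0,0,0,0,-30,0,0,0,0,0,-36,0,0,0,0,0,-42,0,0,0,0,0,-48,0,0,0,0,0,-54,0,0,0,0,0,-60,0,0,0,0,0,-66,0,0,0,0,0,-72,0,0,0,0,0,-78,0,0,0,0,0,-84,0,0,0,0,0,-90,0,0,0,0,0,-96,0,0,0,0,0,-101,0,0,0,0,0,-105,0,0,0,0,0,-105,0,0,0,0,0,-105]

```text
clock: 37.35
tcp_pos: [0.4219, -0.2964, 0.0516]
orientation: [[-0.999, 0.033, 0.005], [0.033, 0.999, 0.001], [-0.005, 0.001, -1.0]]
force: [4.9, 2.5, 2.6]
finger_gap: 0.123
grip_force: 20.0
```

Call:
arm_command:
  steps: [0,0,0,0,0,-1,0,0,0,0,0,-2,0,0,0,0,0,-3,0,0,0,0,0,-4,0,0,0,0,0,-5,0,0,0,0,0,-6,0,0,0,0,0,-7,0,0,0,0,0,-7,0,0,0,0,0,-7]

```text
clock: 38.25
tcp_pos: [0.4219, -0.2963, 0.0516]
orientation: [[-0.996, -0.087, 0.005], [-0.087, 0.996, 0.002], [-0.006, 0.001, -1.0]]
force: [4.3, 1.8, 3.1]
finger_gap: 0.127
grip_force: 20.2
```

```bash
python3 -c "
from h import *
o=r.observe();R=o['orientation'];print(np.degrees(np.arctan2(R[1,0],R[0,0])),o['force'],o['ft_torque'],o['finger_gap'],o['tcp_pos'],o['qpos'][5])"
```

```text
-175.00092518111663 [4.2604 1.7645 3.0501] [ 0.5102 -0.8836 -0.3867] 0.12739756118958495 [ 0.4219 -0.2963  0.0516] -2.3799688605530345
```

The z torque is -0.39 N·m against 0.04 N·m friction, so the knob is at the stop. I'll turn back 2° to relax, release, lift and verify.

Call:
arm_command:
  steps: [0,0,0,0,0,2,0,0,0,0,0,2,0,0,0,0,0,2]

```text
clock: 38.55
tcp_pos: [0.4219, -0.2963, 0.0516]
orientation: [[-0.999, -0.053, 0.005], [-0.053, 0.999, 0.001], [-0.005, 0.001, -1.0]]
force: [5.3, 2.5, 2.5]
finger_gap: 0.122
grip_force: 20.0
```

Call:
arm_command:
  steps: [0,0,0,0,0,0,0,0,0,0,0,0,0,0,0,0,0,0,0,0,0,0,0,0,0,0,0,0,0,0,0,0,-20,0,0,0,0,0,-50,0,0,0,0,0,-100,0,0,0,0,0,-150,0,0,0,0,0,-200,0,0,0,0,0,-200,0,0,0,0,0,-200,0,0,0,0,0,-200,0,0,0]
  gripper: 0.6

```text
clock: 39.85
tcp_pos: [0.4195, -0.2961, 0.2491]
orientation: [[-0.998, -0.056, 0.0], [-0.056, 0.998, 0.003], [-0.001, 0.003, -1.0]]
force: [0.4, 0.6, -0.5]
finger_gap: 0.4
grip_force: 0.0
```

```bash
python3 - <<'E'
from h import *
f,K,W=shot("wrist","w15"); print(pose()[:3,3])
h=cv2.cvtColor(f,cv2.COLOR_BGR2HSV).astype(int)
m=((h[...,1]<60)&(h[...,2]>190)).astype(np.uint8)*255
C0=np.array([420.9,-295.8])
for z in (.03,.07):
    for x in rect(m,K,W,z,4):
        if np.hypot(*(x[0]-C0))<55: print(z,x[0]-C0,"at",np.degrees(np.arctan2(*(x[0]-C0)[::-1])),x[1:4])
E
python3 chk.py | grep -v "^\["
```

```text
[ 0.4193 -0.2959  0.2484]
0.03 [36.728   2.1303] at 3.3195452717990657 (np.float32(5.4231043), np.float32(4.153025), np.float32(3.125174))
0.03 [31.9787 19.4819] at 31.350445071697507 (np.float32(4.330935), np.float32(4.1382184), np.float32(3.9321861))
0.03 [ 32.8823 -16.2131] at -26.246253199983542 (np.float32(5.3484864), np.float32(5.1875296), np.float32(138.8727))
0.03 [17.9062 32.4053] at 61.07622073050408 (np.float32(3.221137), np.float32(3.0783281), np.float32(4.35116))
0.03 [ 19.7455 -30.0566] at -56.6973190814364 (np.float32(6.3788276), np.float32(5.1205783), np.float32(1.969077))
0.03 [-0.1491 36.5931] at 90.23347610496275 (np.float32(3.1238992), np.float32(2.0247133), np.float32(4.6014166))
0.03 [-3.2839  0.9401] at 164.0245515764466 (np.float32(15.3691225), np.float32(4.0210695), np.float32(3.0967045))
0.03 [-18.7017  31.0809] at 121.03574297323827 (np.float32(2.0540612), np.float32(1.9979244), np.float32(4.4343524))
0.03 [-39.6321  -1.0722] at -178.45036360785923 (np.float32(15.538835), np.float32(1.974017), np.float32(3.1647246))
0.07 [24.4924  1.4358] at 3.3550522870899
[... 2158 characters left out ...]
.float32(115.674126), np.float32(50.570644), np.float32(138.41628), array([377.0102, 215.1122]))
side grey (array([639.8739, 106.5749], dtype=float32), np.float32(146.97182), np.float32(84.93079), np.float32(50.515095), array([343.0216, 221.7122]))
side grey (array([857.9052, 218.7723], dtype=float32), np.float32(191.77263), np.float32(142.73958), np.float32(59.05272), array([380.5797, 170.1232]))
side w (array([ 212.302 , -278.4853], dtype=float32), np.float32(166.33276), np.float32(17.95039), np.float32(122.77696), array([263.9719, 431.7303]))
side w (array([317.2325, 485.9901], dtype=float32), np.float32(172.54408), np.float32(20.490887), np.float32(97.28317), array([156.0263, 187.5   ]))
```

The knob line at 3.10° matches the dash at 3.16°, so it is off. Last check of the rest and book with the scene camera.

Run:
```python
from h import *
f,K,W=shot("scene","sc9"); h=cv2.cvtColor(f,cv2.COLOR_BGR2HSV).astype(int)
m=((h[...,1]<60)&(h[...,2]>80)).astype(np.uint8)*255
for x in rect(m,K,W,.0565,15):
    if 400<x[0][0]<850 and -150<x[0][1]<450: print("grey",x)
m=((h[...,0]>13)&(h[...,1]>60)&(h[...,2]>150)).astype(np.uint8)*255
for x in rect(m,K,W,.0565,15):
    if 400<x[0][0]<850 and -150<x[0][1]<450: print("w",x)
print([notch(n) for n in (-82.5,-27.5,27.5)])
```

```text
grey (array([848.8609, 309.3074], dtype=float32), np.float32(36.744473), np.float32(8.981769), np.float32(93.22672), array([291.24, 390.68]))
grey (array([793.8655, 313.8291], dtype=float32), np.float32(54.300854), np.float32(8.09446), np.float32(34.935165), array([308.4286, 378.    ]))
grey (array([559.8003, 360.4808], dtype=float32), np.float32(153.25049), np.float32(134.39354), np.float32(16.484276), array([385.2903, 336.4785]))
grey (array([778.365 , -63.8846], dtype=float32), np.float32(44.14364), np.float32(40.412796), np.float32(156.51329), array([223.5   , 276.7083]))
grey (array([686.2803,  62.0157], dtype=float32), np.float32(173.13695), np.float32(14.873769), np.float32(3.0823145), array([277.5104, 287.6979]))
grey (array([687.3505,   6.7571], dtype=float32), np.float32(170.9724), np.float32(15.343702), np.float32(3.3250468), array([264.5106, 274.6915]))
w (array([810.1764, 290.2392], dtype=float32), np.float32(56.857025), np.float32(8.072392), np.float32(58.12494), array([297.8636, 375.5   ]))
w (array([679.2655, 116.955 ], dtype=float32), np.float32(163.95265), np.float32(18.163979), np.float32(3.3913558), array([292.4632, 299.3579]))
[array([0.6848, 0.0026]), array([0.6816, 0.0575]), array([0.6784, 0.1125])]
```

All three pens are in their notches at the right height and spacing, and the jar has not moved. I'm handing in.

```bash
python3 -c "
from workcell import r
print(r.close_job())"
```

```text
the job is handed in; nothing more can be done
None
```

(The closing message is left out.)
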